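# Fetch the dry-bath block from behind the reagent bottles

## Robot

A 7-joint arm with a two-finger parallel gripper is mounted at the origin on the work surface. World frame = base frame: x ahead of the robot, y to its left, z up, the work surface at z = 0. Lengths are in mm, angles in rad, forces in N, time in s.
With the tool pointing down it reaches from about 400 to 875 mm from the base axis. Payload 4.4 kg.
Tool frame: the origin (TCP) lies at the very end of the fingers, on their centre line; the grasp point (between the pads) lies 19 mm behind it; z points along the fingers, y is the direction in which the jaws open and shut (so a half turn about z gives the same grasp; the last joint's range is limited). The gripper opens to 85 mm and grips with 20 to 120 N. Pads are 22 mm wide; open, the fingers measure 114 mm over their backs; the gripper's body (76 mm by 85 mm) begins 54 mm behind the grasp point. The pads swing forward as they close: fully open they stand 13 mm farther back than shut.
Start: joints at [1.143, 0.628, 0.038, 1.517, -0.027, 0.996, -0.02], TCP at [230.101, -607.924, 231.313] pointing down, gripper open.
Joint ranges: [-3.06, 3.06], [-0.37, 2.12], [-1.25, 1.32], [0.18, 2.47], [-1.1, 4.24], [0.23, 1.98], [-2.94, 2.94]. Speed limits (rad/s): [2.57, 2.57, 3.14, 3.14, 3.14, 3.14, 3.14].

## Interface

Orientations are given as [roll, pitch, yaw] about the fixed x, y, z axes, in that order (R = Rz(yaw) Ry(pitch) Rx(roll)).
In Python, from cell import ctrl gives the robot as it stands.
- The arm moves only by the shell command python3 -m crank 'ROWS' [OPENING]. ROWS is JSON, a list that holds one entry, the list of rows, each a list of 6 numbers: the shift along the tool's x, y, z in units of 30 mm (1.0 is 30 mm), then the turn, a rotation vector about the tool's x, y, z in units of 6 degrees (1.0 is 6 degrees). In form: [[[tx, ty, tz, rx, ry, rz], ...]]. A call has 1 to 12 rows; each row shifts and turns the pose as measured when the row begins, along the tool's axes as they then stand; what a row does not reach is not made up. A row lasts 1/12 s, in which the tool goes at most 41.7 mm and 7.16 degrees, less where a joint would pass 70% of its speed; a pose out of reach is approached as far as the arm can. A call is refused whole if a number of a shift passes 1 or a number of a turn 1, either way. A call with a gripper value outside its range is refused whole. OPENING is the gripper command: -1 is fully open, 1 is shut, values between are in proportion, set as the call begins (- or left out, the last holds). The fingers move at their own pace and stop on an object; the grip force is fixed at half the most. Time passes only in rows, so rows that do not move let the fingers close. It gives the time, the measured TCP pose, the force and the opening at its end, in the units of the state.
- ctrl.read_state(): the state, without advancing time (a new reading comes with each control period).
- ctrl.get_image(name): name is "scene" or "side" or "wrist"; returns a dict with "color" (400x640x3 uint8, red, green, blue), "depth" (400x640 float32, mm along the optical axis (not along the pixel's ray), 0 where there is no reading), "camera_matrix" (3x3 intrinsics, pixels), "k1" (the pictures are not rectified: a ray, as slopes to the right and down, at radius r is drawn at 1 + k1 r^2 times it, then the intrinsics apply), "R" (3x3) and "t" (3): a world point X has camera coordinates R X + t. Camera axes: x right, y down, z forward; pixel columns grow to the right and rows downward; lengths in mm; the calibration is good to about 2 mm. A picture is of the moment at which its call begins.
- ctrl.finish_job(): hands the job in, once; it reports no verdict.
Trained networks look in a picture, given as the dict that the camera call returned (one of the last four; its "shot" number tells which), for a name from the list of things; names that differ only in an ending like _2 or _b are one class to them, and where a whole thing is asked for, a point or a joint stands for the part that bears it (a point fixed in the world has none). Each returns a list of dicts, best first, with "conf" (0 to 1); they miss things now and then, are a little off and sometimes report something else, mostly with a low value. They report only what shows in the picture. A call takes as long as a camera call.
- ctrl.search_frame(query, picture): "extent" ([centre column, centre row, width, height] in pixels, round what is visible of it).
The state is a dict: "clock": time; "qpos": joint angles; "qd": joint speeds; "tau": joint torques, N m; "eef_pos": TCP position; "tool_rot": TCP orientation; "force": force on the tool from outside, world axes, zero at the start; "torque": the same for the moment, N m; "width": finger opening in mm.
Only numpy, scipy, OpenCV 4.12 (cv2) and the standard library are available. Lean on these libraries where they do the work, as an engineer would, in place of code of your own. Each camera call takes 0.05 s, during which the arm holds its last target. There are 200 camera calls.

## Task

The three bottles stand in the way of the aluminium block: clear all three into the green side tray, then fetch the block and set it flat in the middle of the heater's dark plate, square between the two end lips. After that, put each bottle back on the middle of the coaster that matches its cap. Keep the bottles upright all the time and set everything down gently.

Things in the scene. Friction and masses are not known exactly. Their poses are not given: they have to be found in the camera images.
- red_bottle_mid (a point): amber glass bottle with a red cap and a paper label, upright and round: body 40 mm across, 70 mm tall, with a 35 mm wide cap above, 90 mm tall in all. The point is its centre, 45 mm above its foot; z is up along the bottle. About 0.17 kg, loose.
- blue_bottle_mid (a point): white plastic bottle with a blue cap and a paper label, upright and round: body 40 mm across, 70 mm tall, with a 35 mm wide cap above, 90 mm tall in all. The point is its centre, 45 mm above its foot; z is up along the bottle. About 0.17 kg, loose.
- yellow_bottle_mid (a point): grey plastic bottle with a yellow cap and a paper label, upright and round: body 40 mm across, 70 mm tall, with a 35 mm wide cap above, 90 mm tall in all. The point is its centre, 45 mm above its foot; z is up along the bottle. About 0.17 kg, loose.
- red_coaster: red round coaster, 62 mm across and 3 mm thick, fixed on the steel board; the home of the red-capped bottle, which stands on its middle at the start. The three coasters lie in a row, 80 mm apart from middle to middle, in an order that varies. Origin at the centre of its underside; z up; y runs along the row.
- blue_coaster: blue round coaster, 62 mm across and 3 mm thick, fixed on the steel board; the home of the blue-capped bottle, which stands on its middle at the start. The three coasters lie in a row, 80 mm apart from middle to middle, in an order that varies. Origin at the centre of its underside; z up; y runs along the row.
- yellow_coaster: yellow round coaster, 62 mm across and 3 mm thick, fixed on the steel board; the home of the yellow-capped bottle, which stands on its middle at the start. The three coasters lie in a row, 80 mm apart from middle to middle, in an order that varies. Origin at the centre of its underside; z up; y runs along the row.
- block_mid (a point): solid aluminium dry-bath block with ten dark round holes in its top, 40 mm (x) by 120 mm (y) by 40 mm tall (z), about 0.42 kg, loose. It stands behind the row of bottles, on the far side from the robot, its long side along the row and about 10 mm from the bottles, on the same steel board (6 mm thick, fixed, 170 x 240 mm, with a 6 mm high lip at its far edge). The point is its centre, 20 mm above its underside.
- heater_plate (a point): middle of the top face of the dark heating plate on the blue dry-bath heater (housing 200 x 200 x 70 mm, fixed, plate top 74 mm above the bench). The plate is 90 mm (x) by 164 mm (y); an aluminium lip 6 mm high stands at each y end, the two 146 mm apart on their inner faces, so the block fits between them with its long side along y. The x sides are open. The control panel is on its -x side; z up.
- side_tray: empty green tray fixed to the bench, 120 mm (x) by 240 mm (y), floor 4 mm thick, with a rim 4 mm wide and 12 mm above the bench. Origin at the centre of its underside; z up.

How it is judged:
By the outcome, as a careful person would: the job done as asked, in the order asked, and still so for the second after the job is handed in, with the robot touching nothing.
It also fails if it takes over 141 s, if anything falls off the work surface, if the arm or the gripper's body presses on something with over 40 N, if the wrist force passes 120 N, or if a joint passes its speed limit or range.

## Working session

There is one attempt and no reset: what is moved stays moved. The work goes in short steps, Python scripts to look and compute and a shell command to move; the robot and the scene stay as the last step left them, time stands still between calls to the robot, and variables do not carry over. Pictures are saved under pics/ and viewed, about 12 in all and at most 16, crops included, and the job is handed in when it is done.

```bash
mkdir -p pics; ls; cat > h.py <<'E'
import numpy as np, cv2
from cell import ctrl
from scipy.spatial.transform import Rotation as Ro
def pix2world(im,u,v,z=None,depth=None):
    K=im["camera_matrix"];k=im["k1"];R=np.array(im["R"]);t=np.array(im["t"])
    xd=np.array([(np.asarray(u,float)-K[0][2])/K[0][0],(np.asarray(v,float)-K[1][2])/K[1][1]])
    x=xd.copy()
    for _ in range(20): x=xd/(1+k*(x**2).sum(0))
    ray=np.stack([x[0],x[1],np.ones_like(x[0])])
    if depth is not None: return (R.T@((ray*depth).reshape(3,-1)-t[:,None])).T
    d=R.T@ray.reshape(3,-1); o=-R.T@t
    return (o[:,None]+d*((z-o[2])/d[2])).T
def save(im,n): cv2.imwrite("pics/"+n,im["color"][:,:,::-1])
E
python3 - <<'E'
from h import *
for c in ("scene","side"):
    im=ctrl.get_image(c); save(im,c+"0.png")
    print(c, -np.array(im["R"]).T@np.array(im["t"]))
    for q in ("red_bottle_mid","blue_bottle_mid","yellow_bottle_mid","block_mid","heater_plate","side_tray"):
        for d in ctrl.search_frame(q,im)[:2]: print(q,np.round(d["extent"]),round(d["conf"],2))
print(ctrl.read_state())
E
```

```text
pics
scene [1227.13868164   20.70395814  721.5527767 ]
red_bottle_mid [252. 208.  21.  28.] 0.68
red_bottle_mid [435. 240. 101.  41.] 0.23
blue_bottle_mid [193. 208.  20.  35.] 0.69
blue_bottle_mid [222. 207.  18.  30.] 0.64
yellow_bottle_mid [223. 206.  19.  30.] 0.92
block_mid [217. 234.  55.  24.] 0.69
heater_plate [323. 226.  81.  77.] 0.98
side_tray [435. 239. 103.  38.] 0.58
side [ 459.99374373 -655.07069572  787.97564986]
red_bottle_mid [319. 286.  23.  40.] 0.65
blue_bottle_mid [330. 370.  29.  43.] 0.77
yellow_bottle_mid [325. 326.  17.  44.] 0.71
yellow_bottle_mid [324. 210.  99.  91.] 0.32
block_mid [366. 331.  37.  72.] 0.71
heater_plate [325. 212.  97.  87.] 0.95
side_tray [321. 138.  61.  60.] 0.69
{'clock': 0.7, 'qpos': array([ 1.14324408,  0.62837998,  0.03852403,  1.51738932, -0.02701225,
        0.99630323, -0.01999321]), 'qd': array([ 0.0002656 , -0.00032104, -0.00058105,  0.00066942, -0.00310002,
        0.00086233,  0.0005044 ]), 'tau': array([ 5.45587900e-04, -5.63118017e+01,  1.22507237e+00, -1.93749815e+01,
        1.07099777e-02,  1.27029620e-03, -2.71956878e-05]), 'eef_pos': array([ 230.06715322, -607.94423588,  231.33026784]), 'tool_rot': array([ 3.14155433e+00, -3.43419974e-05,  3.61708172e-01]), 'force': array([ 0.287412  , -0.10753387, -0.46865893]), 'torque': array([-0.0174392 , -0.00534279,  0.03795584]), 'width': 85.44178730827369}
```

```bash
python3 -c "
import cv2,numpy as np
a=cv2.imread('pics/scene0.png')[140:300,140:510];b=cv2.imread('pics/side0.png')[90:400,220:430]
a=cv2.resize(a,None,fx=2.1,fy=2.1);cv2.imwrite('pics/a.png',a)
b=cv2.resize(b,None,fx=1.9,fy=1.9);cv2.imwrite('pics/b.png',b)"
```

```text
(no output)
```

View pics/a.png

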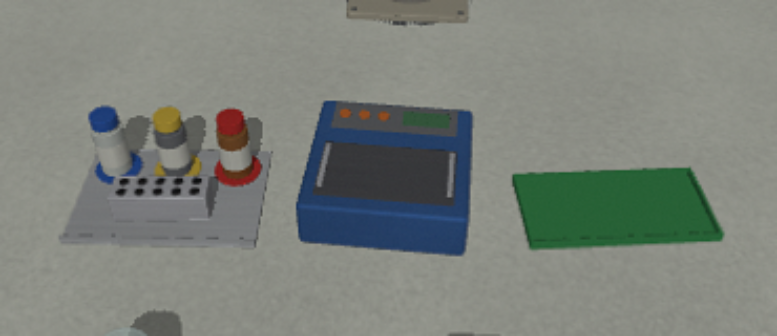

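View pics/b.png

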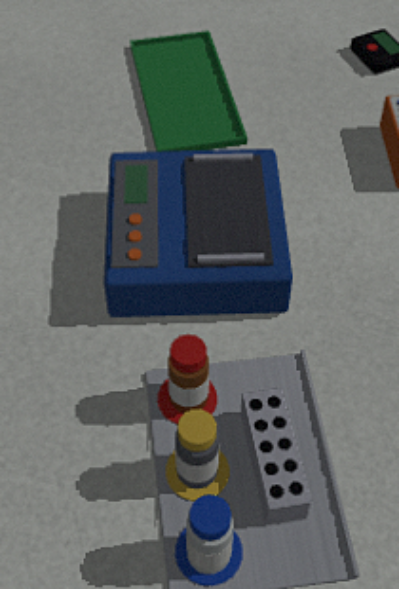

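The row is blue, yellow, red from -y to +y. The block lies behind it, with the heater to the left of the board and the tray farther left. Next I measure positions from colour and depth.

```bash
cat > m.py <<'E'
from h import *
def cloud(im):
    v,u=np.mgrid[0:400,0:640]; d=im["depth"]
    return pix2world(im,u.ravel(),v.ravel(),depth=d.ravel()).reshape(400,640,3)
def rect(P):
    c,s,a=cv2.minAreaRect(P[:,:2].astype(np.float32)); 
    if s[0]>s[1]: s=s[::-1]; a-=90
    a=(a+90)%180-90
    return np.round(c,1),np.round(s,1),round(a,2)
def capt(c,names=("red","blue","yellow"),ztop=99):
    im=ctrl.get_image(c); hsv=cv2.cvtColor(im["color"],cv2.COLOR_RGB2HSV); W=cloud(im)
    return im,hsv,W
HUE=dict(red=(172,8),blue=(100,125),yellow=(20,30))
def mask(hsv,n):
    h,s,v=hsv[...,0],hsv[...,1],hsv[...,2]; lo,hi=HUE[n]
    m=((h>=lo)|(h<=hi)) if lo>hi else ((h>=lo)&(h<=hi))
    return m&(s>120)&(v>60)
def circ(P):
    A=np.c_[2*P[:,:2],np.ones(len(P))]; s=np.linalg.lstsq(A,(P[:,:2]**2).sum(1),rcond=None)[0]
    return s[:2]
def top(P,z,tol=5):
    return P[abs(P[:,2]-z)<tol]
E
python3 - <<'E'
from m import *
for c in ("scene","side"):
    im,hsv,W=capt(c); print(c,"bench z",np.median(W[350:,:100,2]))
    for n in HUE:
        m=mask(hsv,n)&(W[...,2]>88)&(W[...,2]<115)
        P=W[m]; zt=np.percentile(P[:,2],85)
        cen,r=cv2.minEnclosingCircle(P[P[:,2]>zt-4][:,:2].astype(np.float32))
        # cap outline top ellipse at z=99 via pixels
        v,u=np.nonzero(m&(W[...,2]>zt-4)); Q=pix2world(im,u,v,z=99)
        cq,rq=cv2.minEnclosingCircle(Q[:,:2].astype(np.float32))
        mc=mask(hsv,n)&(W[...,2]<20)&(W[...,2]>0)&(W[...,1]<120); v,u=np.nonzero(mc); C=pix2world(im,u,v,z=9)[:,:2].astype(np.float32)
        C=C[np.linalg.norm(C-np.median(C,0),axis=1)<60]
        cc,rc=cv2.minEnclosingCircle(C)
        print(n,len(P),round(zt,1),np.round(cen,1),round(r,1),'px',np.round(cq,1),round(rq,1),'coaster',np.round(cc,1),round(rc,1))
    h=hsv
    g=(h[...,0]>50)&(h[...,0]<75)&(h[...,1]>120)&(W[...,2]<25)
    n_,lab,st,_=cv2.connectedComponentsWithStats(g.astype(np.uint8)); k=1+st[1:,4].argmax()
    v,u=np.nonzero(lab==k); print("tray",rect(pix2world(im,u,v,z=8)),np.median(W[lab==k][:,2]))
    d=(h[...,2]<90)&(h[...,1]<70)&(abs(W[...,2]-74)<8)
    n_,lab,st,_=cv2.connectedComponentsWithStats(d.astype(np.uint8)); k=1+st[1:,4].argmax()
    v,u=np.nonzero(lab==k); print("plate",rect(pix2world(im,u,v,z=74)),np.median(W[lab==k][:,2]))
    red=W[mask(hsv,"blue")&(W[...,2]>40)&(W[...,2]<90)]
    b=(abs(W[...,2]-46)<7)&(W[...,1]<W[lab==k][:,1].min()-60)&(h[...,1]<60)
    n_,lab,st,_=cv2.connectedComponentsWithStats(b.astype(np.uint8)); 
    for k in range(1,n_):
        if st[k,4]>150:
            v,u=np.nonzero(lab==k); print("block",st[k],rect(pix2world(im,u,v,z=46)),np.median(W[lab==k],0).round(1))
E
```

```text
scene bench z -11.105362340548417
red 124 100.9 [ 489.9 -208.5] 18.1 px [ 491.2 -207.6] 18.3 coaster [ 488.6 -208.1] 30.8
blue 267 105.7 [-81.9 570.7] 1107.4 px [-101.2  575.1] 1121.2 coaster [ 496.3 -368.1] 30.1
yellow 157 100.8 [ 491.9 -289.3] 17.2 px [ 492.4 -289.1] 18.0 coaster [ 490.8 -288.6] 30.3
tray (array([521.6, 279.7]), array([128.2, 243. ]), 6.41) 5.498921287598005
plate (array([548.6,  -9.5]), array([ 93.4, 161.6]), -2.86) 75.09154821945243
block [147  64 160   6 435] (array([-549.3, -558.5]), array([ 48.9, 810.4]), 0.08) [-550.2 -528.3   46. ]
block [  0 158  76  13 268] (array([ 328. , -970.3]), array([ 67.5, 260.7]), 12.15) [ 329.1 -952.5   45.8]
block [  0 202  32  40 213] (array([ 574.9, -857.5]), array([ 25.2, 155.4]), -88.95) [ 581.9 -854.9   47.2]
block [191 224  49  14 586] (array([ 570.8, -285.5]), array([ 47.2, 120.8]), 4.04) [ 570.7 -286.5   46.5]
side bench z -0.6967874009464025
red 283 99.5 [ 489.  -210.6] 17.4 px [ 488.7 -212.1] 17.3 coaster [ 486.9 -211.8] 30.8
blue 389 99.1 [ 494.6 -372.5] 17.2 px [ 494.5 -373.1] 17.2 coaster [ 494.2 -371.5] 30.7
yellow 340 99.0 [ 490.8 -292.4] 18.5 px [ 490.2 -292.4] 17.7 coaster [ 490.7 -292. ] 30.6
tray (array([522.8, 274.3]), array([119.7, 248.8]), 6.72) 4.054587165547665
plate (array([547.1, -12.3]), array([ 88.8, 165.8]), -2.83) 73.74096786603167
block [ 347  294   37   66 1275] (array([ 563.9, -291.5]), array([ 41.3, 122.2]), 4.84) [ 563.9 -296.3   45. ]
```

```bash
python3 -m crank '[[[0,0,0,0,0,-1],[0,0,0,0,0,-1],[0,0,0,0,0,-1],[0,0,0,0,0,-1],[0,0,0,0,0,-1],[0,0,0,0,0,-1],[0,0,0,0,0,-1],[0,0,0,0,0,-1],[0,0,0,0,0,-1],[0,0,0,0,0,-1],[0,0,0,0,0,-1],[0,0,0,0,0,-1]]]' -0.4
python3 -m crank '[[[0.9,0.73,0,0,0,0],[0.9,0.73,0,0,0,0],[0.9,0.73,0,0,0,0],[0.9,0.73,0,0,0,0],[0.9,0.73,0,0,0,0],[0.9,0.73,0,0,0,0],[0.9,0.73,0,0,0,0],[0.9,0.73,0,0,0,0],[0.9,0.73,0,0,0,0],[0.9,0.73,0,0,0,0],[0,0,0,0,0,0],[0,0,0,0,0,0]]]'
```

```text
clock: 1.8
eef_pos: [229.7, -608.2, 231.7]
tool_rot: [-3.14, 0.001, 1.678]
force: [0.4, -0.5, -0.2]
width: 59.8
clock: 2.8
eef_pos: [423.8, -307.9, 229.6]
tool_rot: [3.141, 0.007, 1.674]
force: [0.1, -1.2, 0.5]
width: 59.8
```

```bash
cat >> h.py <<'E'
def go(x,y,z,yaw=None):
    s=ctrl.read_state(); R=Ro.from_euler('xyz',s["tool_rot"])
    d=R.inv().apply(np.array([x,y,z])-s["eef_pos"])/30
    out=np.round(d,2)
    if yaw is not None:
        rv=(R.inv()*Ro.from_euler('xyz',[np.pi,0,yaw])).as_rotvec(degrees=True)/6; out=np.r_[out,np.round(rv,2)]
    print("shift/turn units",out,"at",np.round(s["eef_pos"],1),np.round(s["tool_rot"],3),"t",s["clock"],"w",round(s["width"],1),"F",np.round(s["force"],1))
E
python3 - <<'E'
from h import *
im=ctrl.get_image("wrist"); save(im,"w1.png"); print(-im["R"].T@im["t"])
go(485,-292,230,1.571+.045)
E
```

```text
[ 415.19752909 -228.30327916  370.99846064]
shift/turn units [ 0.29  2.06 -0.01  0.02  0.06  0.56] at [ 424.5 -307.1  229.7] [3.14  0.006 1.674] t 2.85 w 60.1 F [ 1.4  0.6 -0.4]
```

View pics/w1.png

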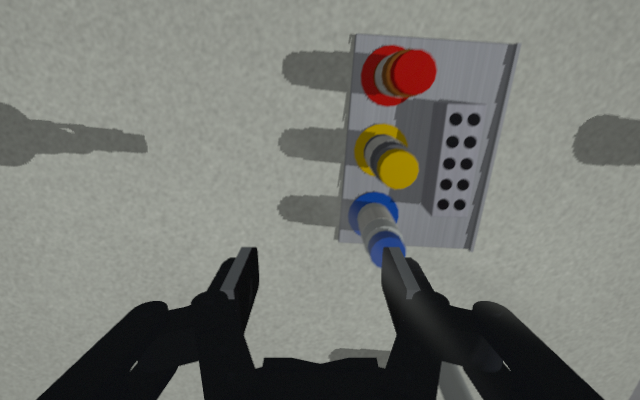

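The wrist camera sees all three bottles and the block: red cap (412,72), yellow (398,168), blue (387,248), block about (460,160).

```bash
cat > w.py <<'E'
from m import *
def look():
    im,hsv,W=capt("wrist")
    for n in HUE:
        m=mask(hsv,n)&(W[...,2]>85)&(W[...,2]<115)
        if m.sum()>100:
            zt=np.percentile(W[m][:,2],70); v,u=np.nonzero(m&(W[...,2]>zt-4)); Q=pix2world(im,u,v,z=99)
            c,r=cv2.minEnclosingCircle(Q[:,:2].astype(np.float32)); print(n,round(zt,1),np.round(c,1),round(r,1),end=' ')
        v,u=np.nonzero(mask(hsv,n)&(W[...,2]<22)&(W[...,1]<120))
        if len(v)>100:
            Q=pix2world(im,u,v,z=9)[:,:2].astype(np.float32); Q=Q[np.linalg.norm(Q-np.median(Q,0),axis=1)<60]
            c,r=cv2.minEnclosingCircle(Q); print(n,'coaster',np.round(c,1),round(r,1))
    b=(abs(W[...,2]-46)<8)&(hsv[...,1]<60)&(W[...,0]>525)&(W[...,0]<630)
    n_,lab,st,_=cv2.connectedComponentsWithStats(b.astype(np.uint8))
    for k in range(1,n_):
        if st[k,4]>400: v,u=np.nonzero(lab==k); print("block",st[k],rect(pix2world(im,u,v,z=46)),np.median(W[lab==k],0).round(1))
    return im,hsv,W
E
python3 - <<'E'
from w import *
look(); go(490,-211,230,1.571+.045)
E
```

```text
red 98.7 [ 487.9 -210.5] 17.5 red coaster [ 486.5 -211. ] 30.5
blue 98.5 [ 492.5 -369.8] 17.6 blue coaster [ 494.2 -369.5] 30.2
yellow 98.6 [ 489.5 -289.8] 17.5 yellow coaster [ 491.4 -294.9] 34.9
block [ 427  105   58  113 4546] (array([ 562. , -288.6]), array([ 42.8, 118.5]), 4.73) [ 562.3 -283.7   45.4]
shift/turn units [ 3.01  2.53 -0.03  0.01  0.07  0.54] at [ 423.6 -308.5  229.6] [3.141 0.007 1.672] t 2.9 w 59.6 F [ 0.2 -0.4 -1.2]
```

```bash
python3 -m crank '[[[0.74,0.62,0,0,0.02,0.13],[0.74,0.62,0,0,0.02,0.13],[0.74,0.62,0,0,0.02,0.13],[0.74,0.62,0,0,0.02,0.13],[0,0,0,0,0,0],[0,0,0,0,0,0]]]'
python3 -c "
from h import *
go(488.3,-210.8,47,1.571+.04)"
```

```text
clock: 3.4
eef_pos: [488.8, -223.0, 228.3]
tool_rot: [-3.14, 0.003, 1.593]
force: [-1.1, -1.0, 0.2]
width: 60.1
shift/turn units [ 0.42  0.    6.04 -0.02  0.03 -0.17] at [ 488.8 -223.   228.3] [-3.140e+00  3.000e-03  1.593e+00] t 3.4 w 60.1 F [-1.1 -1.   0.2]
```

```bash
python3 -m crank '[[[0.22,0,0.6,0,0.02,-0.1],[0.2,0,0.6,0,0,-0.07],[0,0,0.6,0,0,0],[0,0,0,0,0,0],[0,0,0,0,0,0]]]'
python3 -c "
from h import *
go(488.3,-210.8,47,1.571+.04)"
```

```text
clock: 3.82
eef_pos: [486.2, -219.3, 173.5]
tool_rot: [-3.141, 0.005, 1.6]
force: [0.1, -0.3, 0.4]
width: 59.6
shift/turn units [ 0.3   0.08  4.22 -0.    0.05 -0.1 ] at [ 486.2 -219.3  173.5] [-3.141  0.005  1.6  ] t 3.8167 w 59.6 F [ 0.1 -0.3  0.4]
```

```bash
python3 -m crank '[[[0.3,0.08,0.5,0,0.05,-0.1],[0,0,0.5,0,0,0],[0,0,0.3,0,0,0],[0,0,0,0,0,0],[0,0,0,0,0,0]]]'
python3 -c "
from h import *
go(488.3,-210.8,47,1.571+.04)"
```

```text
clock: 4.23
eef_pos: [488.7, -217.7, 137.3]
tool_rot: [3.137, 0.005, 1.601]
force: [-0.1, -0.7, 0.8]
width: 59.8
shift/turn units [ 0.25 -0.02  3.01  0.04  0.05 -0.1 ] at [ 488.7 -217.7  137.3] [3.137 0.005 1.601] t 4.2333 w 59.8 F [-0.1 -0.7  0.8]
```

```bash
python3 -m crank '[[[0.2,0,0,0,0.05,-0.1],[0.2,0,0,0,0.05,-0.1],[0,0,0,0,0,0],[0,0,0,0,0,0]]]'
python3 -c "
from h import *
go(488.3,-210.8,47,1.571+.04)"
```

```text
clock: 4.57
eef_pos: [489.5, -206.1, 140.1]
tool_rot: [3.134, -0.004, 1.622]
force: [0.2, 0.3, 0.1]
width: 59.9
shift/turn units [-0.17 -0.07  3.1   0.08 -0.04  0.11] at [ 489.5 -206.1  140.1] [ 3.134 -0.004  1.622] t 4.5667 w 59.9 F [0.2 0.3 0.1]
```

```bash
python3 -m crank '[[[0,0,0.4,0,0,0],[0,0,0.4,0,0,0],[0,0,0.2,0,0,0]]]'; python3 -m crank '[[[0,0,0,0,0,0],[0,0,0,0,0,0],[0,0,0,0,0,0]]]'
python3 -c "
from h import *
go(488.3,-210.8,47,1.571+.04)"
```

```text
clock: 4.82
eef_pos: [492.2, -206.3, 112.3]
tool_rot: [3.127, -0.001, 1.623]
force: [-0.1, 0.7, -0.3]
width: 59.6
clock: 5.07
eef_pos: [491.9, -205.9, 111.9]
tool_rot: [3.129, -0.002, 1.623]
force: [0.6, 0.9, -0.0]
width: 59.9
shift/turn units [-0.16 -0.15  2.16  0.12 -0.02  0.12] at [ 491.9 -205.9  111.9] [ 3.129e+00 -2.000e-03  1.623e+00] t 5.0667 w 59.9 F [ 0.6  0.9 -0. ]
```

```bash
python3 -m crank '[[[-0.08,-0.08,0.3,0.06,0,0.06],[-0.08,-0.08,0.3,0.06,0,0.06],[0,0,0.3,0,0,0],[0,0,0,0,0,0],[0,0,0,0,0,0]]]'
python3 -c "
from h import *
go(488.3,-210.8,47,1.571+.04)"
```

```text
clock: 5.48
eef_pos: [487.7, -212.1, 83.1]
tool_rot: [3.141, -0.001, 1.609]
force: [-0.4, 0.1, -0.2]
width: 59.5
shift/turn units [ 0.04  0.02  1.2   0.01 -0.01 -0.02] at [ 487.7 -212.1   83.1] [ 3.141e+00 -1.000e-03  1.609e+00] t 5.4833 w 59.5 F [-0.4  0.1 -0.2]
```

Good. Descend and grip.

```bash
python3 -m crank '[[[0.02,0,0.3,0,0,0],[0,0,0.3,0,0,0],[0,0,0.3,0,0,0],[0,0,0.27,0,0,0],[0,0,0,0,0,0]]]'; python3 -m crank '[[[0,0,0,0,0,0],[0,0,0,0,0,0],[0,0,0,0,0,0],[0,0,0,0,0,0],[0,0,0,0,0,0],[0,0,0,0,0,0]]]' 0.3
python3 -c "
from h import *
go(488.3,-210.8,47,1.571+.04)"
```

```text
clock: 5.9
eef_pos: [487.7, -211.2, 44.1]
tool_rot: [3.141, -0.001, 1.609]
force: [-0.0, -0.0, -0.5]
width: 59.6
clock: 6.4
eef_pos: [487.6, -210.9, 43.8]
tool_rot: [3.142, -0.001, 1.61]
force: [0.5, 1.1, -1.9]
width: 38.5
shift/turn units [ 0.    0.02 -0.11  0.   -0.01 -0.01] at [ 487.6 -210.9   43.8] [ 3.142e+00 -1.000e-03  1.610e+00] t 6.4 w 38.5 F [ 0.5  1.1 -1.9]
```

```bash
python3 -m crank '[[[0,0,-0.2,0,0,0],[0,0,-0.4,0,0,0],[0,0,-0.6,0,0,0],[0,0,-0.8,0,0,0],[0,0,-0.8,0,0,0],[0,0,-0.8,0,0,0],[0,0,-0.5,0,0,0],[0,0,-0.3,0,0,0],[0,0,0,0,0,0]]]' 1
python3 -c "
from h import *
go(514,351,175,1.571+.04)"
```

```text
clock: 7.15
eef_pos: [485.9, -210.5, 183.8]
tool_rot: [-3.139, -0.002, 1.61]
force: [0.1, -0.2, -1.7]
width: 38.8
shift/turn units [ 1.867e+01  1.670e+00  3.300e-01 -3.000e-02 -2.000e-02 -1.000e-02] at [ 485.9 -210.5  183.8] [-3.139e+00 -2.000e-03  1.610e+00] t 7.15 w 38.8 F [ 0.1 -0.2 -1.7]
```

```bash
python3 -m crank '[[[0.3,0,0,0,0,0],[0.6,0.06,0,0,0,0],[0.8,0.08,0,0,0,0],[0.8,0.08,0,0,0,0],[0.8,0.08,0,0,0,0],[0.8,0.08,0,0,0,0],[0.8,0.08,0,0,0,0],[0.8,0.08,0,0,0,0],[0.8,0.08,0,0,0,0],[0.8,0.08,0,0,0,0],[0.8,0.08,0,0,0,0],[0.8,0.08,0,0,0,0]]]'
python3 -m crank '[[[0.8,0.08,0,0,0,0],[0.8,0.08,0,0,0,0],[0.8,0.08,0,0,0,0],[0.8,0.08,0,0,0,0],[0.8,0.08,0,0,0,0],[0.8,0.08,0,0,0,0],[0.8,0.08,0,0,0,0],[0.8,0.08,0,0,0,0],[0.6,0,0,0,0,0],[0.3,0,0,0,0,0],[0.1,0,0,0,0,0],[0,0,0,0,0,0]]]'
python3 -c "
from h import *
go(514,351,175,1.571+.04)"
```

```text
clock: 8.15
eef_pos: [490.2, 68.7, 171.2]
tool_rot: [-3.113, -0.003, 1.6]
force: [-0.4, -1.0, -1.8]
width: 38.6
clock: 9.15
eef_pos: [482.5, 312.5, 153.9]
tool_rot: [-3.082, 0.002, 1.617]
force: [-0.3, -0.6, -2.5]
width: 39.0
shift/turn units [ 1.23  1.06 -0.77 -0.57  0.02  0.06] at [482.5 312.5 153.9] [-3.082e+00  2.000e-03  1.617e+00] t 9.15 w 39.0 F [-0.3 -0.6 -2.5]
```

```bash
python3 -m crank '[[[0.3,0.25,0,-0.15,0,0],[0.4,0.35,0,-0.2,0,0],[0.3,0.25,0,-0.15,0,0.03],[0.2,0.2,0,-0.07,0,0.03],[0,0,0,0,0,0],[0,0,0,0,0,0]]]'
python3 -c "
from h import *
go(514,351,40,1.571+.04)"
```

```text
clock: 9.65
eef_pos: [516.6, 348.3, 151.3]
tool_rot: [3.136, 0.007, 1.605]
force: [0.0, 0.3, -1.9]
width: 38.5
shift/turn units [ 0.12 -0.11  3.71  0.06  0.06 -0.06] at [516.6 348.3 151.3] [3.136 0.007 1.605] t 9.65 w 38.5 F [ 0.   0.3 -1.9]
```

```bash
python3 -m crank '[[[0.06,-0.06,0.4,0.05,0.05,-0.05],[0.06,-0.05,0.6,0,0,0],[0,0,0.6,0,0,0],[0,0,0.5,0,0,0],[0,0,0.4,0,0,0],[0,0,0.3,0,0,0],[0,0,0,0,0,0],[0,0,0,0,0,0]]]'
python3 -c "
from h import *
go(514,351,38.8,1.571+.04)"
```

```text
clock: 10.32
eef_pos: [513.0, 348.3, 60.5]
tool_rot: [-3.14, 0.002, 1.608]
force: [0.0, 0.1, -1.3]
width: 38.8
shift/turn units [ 0.09  0.04  0.72 -0.02  0.02 -0.03] at [513.  348.3  60.5] [-3.140e+00  2.000e-03  1.608e+00] t 10.3167 w 38.8 F [ 0.   0.1 -1.3]
```

```bash
python3 -m crank '[[[0,0,0.3,0,0,0],[0,0,0.2,0,0,0],[0,0,0.1,0,0,0],[0,0,0,0,0,0]]]'
python3 -m crank '[[[0,0,0.05,0,0,0],[0,0,0.05,0,0,0],[0,0,0,0,0,0]]]'
python3 -c "
from h import *
go(514,351,38.8,1.571+.04)"
```

```text
clock: 10.65
eef_pos: [514.3, 348.8, 42.5]
tool_rot: [3.141, 0.001, 1.607]
force: [0.3, -0.4, -2.0]
width: 38.9
clock: 10.9
eef_pos: [514.8, 349.4, 39.9]
tool_rot: [3.14, -0.0, 1.607]
force: [-0.4, -0.4, -2.1]
width: 38.8
shift/turn units [ 0.06 -0.02  0.04  0.02 -0.   -0.04] at [514.8 349.4  39.9] [ 3.14  -0.     1.607] t 10.9 w 38.8 F [-0.4 -0.4 -2.1]
```

```bash
python3 -m crank '[[[0,0,0.04,0,0,0],[0,0,0.03,0,0,0],[0,0,0,0,0,0]]]'
python3 -m crank '[[[0,0,0,0,0,0],[0,0,0,0,0,0],[0,0,0,0,0,0],[0,0,0,0,0,0],[0,0,0,0,0,0]]]' -0.4
python3 -m crank '[[[0,0,-0.2,0,0,0],[0,0,-0.4,0,0,0],[0,0,-0.6,0,0,0],[0,0,-0.8,0,0,0],[0,0,-0.8,0,0,0],[0,0,-0.8,0,0,0],[0,0,-0.6,0,0,0],[0,0,-0.3,0,0,0],[0,0,0,0,0,0]]]'
python3 - <<'E'
from w import *
im=ctrl.get_image("wrist"); save(im,"w2.png")
go(490.3,-291,180,1.611)
E
```

```text
clock: 11.15
eef_pos: [515.1, 349.8, 38.7]
tool_rot: [3.138, -0.001, 1.607]
force: [-0.1, -0.4, -1.8]
width: 38.7
clock: 11.57
eef_pos: [516.3, 350.7, 39.8]
tool_rot: [3.136, -0.003, 1.607]
force: [0.1, 0.1, -0.0]
width: 59.7
clock: 12.32
eef_pos: [515.2, 350.6, 187.2]
tool_rot: [3.134, -0.004, 1.608]
force: [-0.0, 0.4, 0.0]
width: 59.6
shift/turn units [-21.33  -1.62   0.12   0.06  -0.03  -0.03] at [514.9 350.4 186.4] [ 3.135 -0.004  1.608] t 12.3667 w 59.7 F [ 0.4  0.9 -0.4]
```

View pics/w2.png

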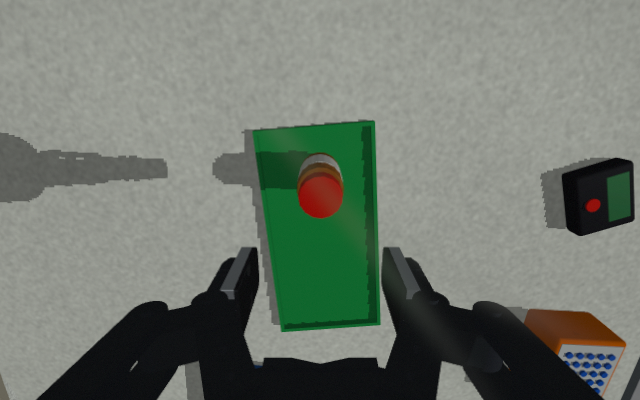

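Red stands upright in the tray at (320,190). Back for yellow.

```bash
python3 -m crank '[[[-0.4,-0.03,0,0,0,0],[-0.7,-0.06,0,0,0,0],[-0.95,-0.07,0,0,0,0],[-0.95,-0.07,0,0,0,0],[-0.95,-0.07,0,0,0,0],[-0.95,-0.07,0,0,0,0],[-0.95,-0.07,0,0,0,0],[-0.95,-0.07,0,0,0,0],[-0.95,-0.07,0,0,0,0],[-0.95,-0.07,0,0,0,0],[-0.95,-0.07,0,0,0,0],[-0.95,-0.07,0,0,0,0]]]'
python3 -m crank '[[[-0.95,-0.07,0,0,0,0],[-0.95,-0.07,0,0,0,0],[-0.95,-0.07,0,0,0,0],[-0.95,-0.07,0,0,0,0],[-0.95,-0.07,0,0,0,0],[-0.95,-0.07,0,0,0,0],[-0.95,-0.07,0,0,0,0],[-0.95,-0.07,0,0,0,0],[-0.9,-0.07,0,0,0,0],[-0.6,-0.05,0,0,0,0],[-0.3,0,0,0,0,0],[0,0,0,0,0,0]]]'
python3 -c "
from h import *
go(490.3,-291,150,1.611)"
```

```text
clock: 13.37
eef_pos: [488.0, 12.5, 170.1]
tool_rot: [-3.117, 0.003, 1.618]
force: [0.2, -0.0, -0.3]
width: 59.4
clock: 14.37
eef_pos: [452.3, -297.9, 155.0]
tool_rot: [-3.077, -0.003, 1.6]
force: [0.0, 0.5, 0.8]
width: 59.8
shift/turn units [ 0.19  1.28  0.08 -0.61 -0.03 -0.1 ] at [ 452.3 -297.9  155. ] [-3.077e+00 -3.000e-03  1.600e+00] t 14.3667 w 59.8 F [0.  0.5 0.8]
```

```bash
python3 -m crank '[[[0.06,0.4,0,-0.2,0,-0.05],[0.06,0.45,0.1,-0.2,0,-0.05],[0.06,0.3,0.1,-0.15,0,0],[0,0.1,0,-0.05,0,0],[0,0,0,0,0,0],[0,0,0,0,0,0]]]'
python3 -c "
from h import *
go(490.3,-291,44,1.611)"
```

```text
clock: 14.87
eef_pos: [493.3, -282.1, 144.6]
tool_rot: [3.139, -0.01, 1.62]
force: [-0.3, 0.7, 0.2]
width: 59.7
shift/turn units [-0.32 -0.13  3.35  0.03 -0.09  0.09] at [ 493.3 -282.1  144.6] [ 3.139 -0.01   1.62 ] t 14.8667 w 59.7 F [-0.3  0.7  0.2]
```

```bash
python3 -m crank '[[[-0.15,-0.06,0,0.03,-0.05,0.05],[-0.15,-0.06,0.2,0,-0.04,0.04],[0,0,0.4,0,0,0],[0,0,0.3,0,0,0],[0,0,0,0,0,0],[0,0,0,0,0,0]]]'
python3 -c "
from h import *
go(490.3,-291,44,1.611)"
```

```text
clock: 15.37
eef_pos: [489.6, -292.2, 116.4]
tool_rot: [-3.141, 0.003, 1.611]
force: [0.6, -0.5, 0.3]
width: 59.8
shift/turn units [ 0.05  0.03  2.41 -0.01  0.02  0.  ] at [ 489.6 -292.2  116.4] [-3.141e+00  3.000e-03  1.611e+00] t 15.3667 w 59.8 F [ 0.6 -0.5  0.3]
```

```bash
python3 -m crank '[[[0.04,0.02,0.3,0,0.02,0],[0,0,0.4,0,0,0],[0,0,0.4,0,0,0],[0,0,0.4,0,0,0],[0,0,0.4,0,0,0],[0,0,0.3,0,0,0],[0,0,0.15,0,0,0],[0,0,0,0,0,0]]]'
python3 -m crank '[[[0,0,0,0,0,0],[0,0,0,0,0,0],[0,0,0,0,0,0],[0,0,0,0,0,0],[0,0,0,0,0,0],[0,0,0,0,0,0]]]' 1
python3 -c "
from h import *
go(490.3,-291,44,1.611)"
```

```text
clock: 16.03
eef_pos: [491.4, -292.1, 42.1]
tool_rot: [3.139, 0.002, 1.61]
force: [-0.8, 0.4, 0.2]
width: 59.6
clock: 16.53
eef_pos: [491.9, -292.5, 43.5]
tool_rot: [3.138, 0.003, 1.609]
force: [-0.2, -0.5, -2.6]
width: 39.1
shift/turn units [ 0.05 -0.05 -0.02  0.04  0.03 -0.02] at [ 491.9 -292.5   43.5] [3.138e+00 3.000e-03 1.609e+00] t 16.5333 w 39.1 F [-0.2 -0.5 -2.6]
```

```bash
python3 -m crank '[[[0,0,-0.2,0,0,0],[0,0,-0.4,0,0,0],[0,0,-0.6,0,0,0],[0,0,-0.8,0,0,0],[0,0,-0.8,0,0,0],[0,0,-0.8,0,0,0],[0,0,-0.5,0,0,0],[0,0,-0.3,0,0,0],[0,0,0,0,0,0]]]'
python3 -m crank '[[[0.3,0.05,0,0,0,0],[0.6,0.1,0,0,0,0],[0.8,0.12,-0.03,-0.02,0,0],[0.8,0.12,-0.03,-0.02,0,0],[0.8,0.12,-0.03,-0.02,0,0],[0.8,0.12,-0.03,-0.02,0,0],[0.8,0.12,-0.03,-0.02,0,0],[0.8,0.12,-0.03,-0.02,0,0],[0.8,0.12,-0.03,-0.02,0,0],[0.8,0.12,-0.03,-0.02,0,0],[0.8,0.12,-0.03,-0.02,0,0],[0.8,0.12,-0.03,-0.02,0,0]]]'
python3 -m crank '[[[0.8,0.12,-0.03,-0.03,0,0],[0.8,0.12,-0.03,-0.03,0,0],[0.8,0.12,-0.03,-0.03,0,0],[0.8,0.12,-0.03,-0.03,0,0],[0.8,0.12,-0.03,-0.03,0,0],[0.8,0.12,-0.03,-0.03,0,0],[0.8,0.12,-0.03,-0.03,0,0],[0.8,0.12,-0.03,-0.03,0,0],[0.7,0.1,0,-0.02,0,0],[0.5,0,0,0,0,0],[0.2,0,0,0,0,0],[0,0,0,0,0,0]]]'
python3 -c "
from h import *
go(522,277,130,1.611)"
```

```text
clock: 17.28
eef_pos: [490.7, -291.4, 187.7]
tool_rot: [3.137, 0.003, 1.61]
force: [0.2, -0.1, -2.5]
width: 38.8
clock: 18.28
eef_pos: [511.1, -9.9, 185.2]
tool_rot: [3.139, -0.001, 1.601]
force: [-0.1, 0.4, -2.9]
width: 38.8
clock: 19.28
eef_pos: [516.9, 250.9, 178.6]
tool_rot: [3.141, -0.002, 1.62]
force: [-0.1, 0.8, -2.3]
width: 39.0
shift/turn units [ 0.86  0.21  1.62  0.01 -0.02  0.08] at [516.9 250.9 178.6] [ 3.141e+00 -2.000e-03  1.620e+00] t 19.2833 w 39.0 F [-0.1  0.8 -2.3]
```

Compensation works well.

```bash
python3 -m crank '[[[0.2,0.05,0.2,0,0,0.03],[0.3,0.08,0.4,0,0,0.03],[0.25,0.06,0.6,0,0,0],[0.1,0,0.6,0,0,0],[0,0,0.5,0,0,0],[0,0,0.4,0,0,0],[0,0,0.2,0,0,0],[0,0,0,0,0,0],[0,0,0,0,0,0]]]'
python3 -c "
from h import *
go(522,277,38.3,1.611)"
```

```text
clock: 20.03
eef_pos: [520.9, 270.9, 79.3]
tool_rot: [-3.136, 0.006, 1.603]
force: [0.7, 1.1, -2.4]
width: 38.8
shift/turn units [ 0.21  0.05  1.36 -0.06  0.05 -0.08] at [520.9 270.9  79.3] [-3.136  0.006  1.603] t 20.0333 w 38.8 F [ 0.7  1.1 -2.4]
```

```bash
python3 -m crank '[[[0.1,0.03,0.3,-0.05,0.05,-0.08],[0.1,0,0.4,0,0,0],[0,0,0.3,0,0,0],[0,0,0.1,0,0,0],[0,0,0,0,0,0]]]'
python3 -c "
from h import *
go(522,277,38.3,1.611)"
```

```text
clock: 20.45
eef_pos: [523.9, 276.6, 45.9]
tool_rot: [3.138, -0.001, 1.608]
force: [-1.1, -1.1, -2.6]
width: 38.6
shift/turn units [ 0.01 -0.06  0.25  0.03 -0.01 -0.03] at [523.9 276.6  45.9] [ 3.138e+00 -1.000e-03  1.608e+00] t 20.45 w 38.6 F [-1.1 -1.1 -2.6]
```

```bash
python3 -m crank '[[[0,0,0.1,0.03,0,0],[0,0,0.1,0,0,0],[0,0,0.06,0,0,0],[0,0,0.04,0,0,0],[0,0,0,0,0,0]]]'
python3 -m crank '[[[0,0,0.03,0,0,0],[0,0,0,0,0,0]]]'
```

```text
clock: 20.87
eef_pos: [524.8, 277.0, 37.4]
tool_rot: [3.14, -0.001, 1.607]
force: [-0.0, 0.3, -2.7]
width: 38.8
clock: 21.03
eef_pos: [525.1, 277.2, 37.6]
tool_rot: [3.139, -0.002, 1.607]
force: [0.6, 0.7, -0.8]
width: 38.4
```

```bash
python3 -m crank '[[[0,0,0,0,0,0],[0,0,0,0,0,0],[0,0,0,0,0,0],[0,0,0,0,0,0],[0,0,0,0,0,0]]]' -0.4
python3 -m crank '[[[0,0,-0.2,0,0,0],[0,0,-0.4,0,0,0],[0,0,-0.6,0,0,0],[0,0,-0.8,0,0,0],[0,0,-0.8,0,0,0],[0,0,-0.8,0,0,0],[0,0,-0.6,0,0,0],[0,0,-0.3,0,0,0],[0,0,0,0,0,0]]]'
python3 -m crank '[[[-0.4,0,0,0,0,0],[-0.7,0,0,0,0,0],[-0.95,0,-0.03,-0.02,0,0],[-0.95,0,-0.03,-0.02,0,0],[-0.95,0,-0.03,-0.02,0,0],[-0.95,0,-0.03,-0.02,0,0],[-0.95,0,-0.03,-0.02,0,0],[-0.95,0,-0.03,-0.02,0,0],[-0.95,0,-0.03,-0.02,0,0],[-0.95,0,-0.03,-0.02,0,0],[-0.95,0,-0.03,-0.02,0,0],[-0.95,0,-0.03,-0.02,0,0]]]'
python3 -m crank '[[[-0.95,0,-0.03,-0.03,0,0],[-0.95,0,-0.03,-0.03,0,0],[-0.95,0,-0.03,-0.03,0,0],[-0.95,0,-0.03,-0.03,0,0],[-0.95,0,-0.03,-0.03,0,0],[-0.95,0,-0.03,-0.03,0,0],[-0.95,0,-0.03,-0.03,0,0],[-0.95,0,-0.03,-0.03,0,0],[-0.9,0,0,0,0,0],[-0.7,0,0,0,0,0],[-0.4,0,0,0,0,0],[0,0,0,0,0,0]]]'
python3 -c "
from h import *
go(494,-370.8,130,1.611)"
```

```text
clock: 21.45
eef_pos: [526.4, 278.0, 38.6]
tool_rot: [3.136, -0.003, 1.607]
force: [-0.1, -0.5, 0.1]
width: 59.9
clock: 22.2
eef_pos: [525.2, 277.7, 185.7]
tool_rot: [3.135, -0.004, 1.608]
force: [0.5, -0.3, -0.6]
width: 59.7
clock: 23.2
eef_pos: [525.9, -57.2, 180.9]
tool_rot: [3.138, -0.003, 1.619]
force: [1.1, -0.9, -0.4]
width: 59.8
clock: 24.2
eef_pos: [513.2, -375.8, 168.4]
tool_rot: [-3.136, -0.008, 1.6]
force: [-0.2, 0.1, -0.6]
width: 60.0
shift/turn units [ 0.18 -0.63  1.29 -0.06 -0.08 -0.1 ] at [ 513.2 -375.8  168.4] [-3.136 -0.008  1.6  ] t 24.2 w 60.0 F [-0.2  0.1 -0.6]
```

```bash
python3 -m crank '[[[0.1,-0.2,0,-0.03,-0.05,-0.05],[0.08,-0.3,0.3,-0.03,-0.03,-0.05],[0,-0.13,0.5,0,0,0],[0,0,0.4,0,0,0],[0,0,0,0,0,0],[0,0,0,0,0,0]]]'
python3 -c "
from h import *
go(493.6,-370.8,44,1.611)"
```

```text
clock: 24.7
eef_pos: [489.3, -359.5, 129.2]
tool_rot: [-3.137, -0.008, 1.621]
force: [-0.2, 0.2, -0.4]
width: 59.8
shift/turn units [-0.4   0.14  2.84 -0.05 -0.08  0.09] at [ 489.3 -359.5  129.2] [-3.137 -0.008  1.621] t 24.7 w 59.8 F [-0.2  0.2 -0.4]
```

```bash
python3 -m crank '[[[-0.16,0.06,0,-0.03,-0.04,0.04],[-0.16,0.06,0.2,-0.02,-0.04,0.04],[0,0,0.4,0,0,0],[0,0,0.2,0,0,0],[0,0,0,0,0,0],[0,0,0,0,0,0]]]'
python3 -c "
from h import *
go(493.6,-370.8,44,1.611)"
```

```text
clock: 25.2
eef_pos: [495.9, -367.0, 105.1]
tool_rot: [3.138, 0.002, 1.616]
force: [-0.0, -0.6, 0.3]
width: 59.6
shift/turn units [-0.12 -0.09  2.04  0.04  0.02  0.05] at [ 495.9 -367.   105.1] [3.138e+00 2.000e-03 1.616e+00] t 25.2 w 59.6 F [-0.  -0.6  0.3]
```

```bash
python3 -m crank '[[[-0.07,-0.06,0.3,0.04,0,0.04],[-0.06,-0.04,0.4,0,0,0],[0,0,0.4,0,0,0],[0,0,0.4,0,0,0],[0,0,0.35,0,0,0],[0,0,0.18,0,0,0],[0,0,0,0,0,0]]]'
python3 -c "
from h import *
go(493.6,-370.8,44,1.611)"
```

```text
clock: 25.78
eef_pos: [491.9, -371.6, 36.4]
tool_rot: [-3.139, 0.001, 1.611]
force: [-0.9, 0.7, 0.2]
width: 59.8
shift/turn units [ 0.02  0.06 -0.25 -0.02  0.01 -0.  ] at [ 491.9 -371.6   36.4] [-3.139e+00  1.000e-03  1.611e+00] t 25.7833 w 59.8 F [-0.9  0.7  0.2]
```

```bash
python3 -m crank '[[[0,0.04,-0.15,0,0,0],[0,0,-0.1,0,0,0],[0,0,0,0,0,0]]]'
python3 -m crank '[[[0,0,0,0,0,0],[0,0,0,0,0,0],[0,0,0,0,0,0],[0,0,0,0,0,0],[0,0,0,0,0,0],[0,0,0,0,0,0]]]' 1
python3 -m crank '[[[0,0,-0.2,0,0,0],[0,0,-0.4,0,0,0],[0,0,-0.6,0,0,0],[0,0,-0.8,0,0,0],[0,0,-0.8,0,0,0],[0,0,-0.8,0,0,0],[0,0,-0.5,0,0,0],[0,0,-0.3,0,0,0],[0,0,0,0,0,0]]]'
python3 -m crank '[[[0.3,0.05,0,0,0,0],[0.6,0.1,0,0,0,0],[0.8,0.12,-0.03,-0.02,0,0],[0.8,0.12,-0.03,-0.02,0,0],[0.8,0.12,-0.03,-0.02,0,0],[0.8,0.12,-0.03,-0.02,0,0],[0.8,0.12,-0.03,-0.02,0,0],[0.8,0.12,-0.03,-0.02,0,0],[0.8,0.12,-0.03,-0.02,0,0],[0.8,0.12,-0.03,-0.02,0,0],[0.8,0.12,-0.03,-0.02,0,0],[0.8,0.12,-0.03,-0.02,0,0]]]'
python3 -m crank '[[[0.8,0.12,-0.03,-0.03,0,0],[0.8,0.12,-0.03,-0.03,0,0],[0.8,0.12,-0.03,-0.03,0,0],[0.8,0.12,-0.03,-0.03,0,0],[0.8,0.12,-0.03,-0.03,0,0],[0.8,0.12,-0.03,-0.03,0,0],[0.8,0.12,-0.03,-0.03,0,0],[0.8,0.12,-0.03,-0.03,0,0],[0.7,0.1,0,-0.02,0,0],[0.5,0,0,0,0,0],[0.2,0,0,0,0,0],[0,0,0,0,0,0]]]'
python3 -c "
from h import *
go(530,203,130,1.611)"
```

```text
clock: 26.03
eef_pos: [493.1, -371.0, 43.7]
tool_rot: [-3.138, -0.0, 1.611]
force: [0.7, 0.2, 0.3]
width: 59.8
clock: 26.53
eef_pos: [494.3, -371.7, 46.2]
tool_rot: [3.142, 0.002, 1.611]
force: [-0.5, 0.5, -2.1]
width: 38.6
clock: 27.28
eef_pos: [493.3, -370.4, 189.0]
tool_rot: [-3.14, 0.001, 1.612]
force: [0.4, -0.4, -2.0]
width: 38.5
clock: 28.28
eef_pos: [512.9, -87.9, 186.5]
tool_rot: [-3.139, -0.006, 1.603]
force: [0.4, -0.3, -1.6]
width: 39.0
clock: 29.28
eef_pos: [519.3, 173.4, 183.2]
tool_rot: [-3.138, -0.012, 1.621]
force: [0.4, -0.0, -1.4]
width: 38.5
shift/turn units [ 0.95  0.41  1.78 -0.03 -0.12  0.09] at [519.3 173.4 183.2] [-3.138 -0.012  1.621] t 29.2833 w 38.5 F [ 0.4 -0.  -1.4]
```

```bash
python3 -m crank '[[[0.2,0.1,0.2,-0.02,-0.06,0.04],[0.3,0.15,0.4,0,-0.06,0.04],[0.3,0.12,0.6,0,0,0],[0.15,0,0.6,0,0,0],[0,0,0.5,0,0,0],[0,0,0.4,0,0,0],[0,0,0.3,0,0,0],[0,0,0,0,0,0],[0,0,0,0,0,0]]]'
python3 -c "
from h import *
go(530,203,40,1.611)"
```

```text
clock: 30.03
eef_pos: [528.8, 194.1, 83.7]
tool_rot: [-3.135, 0.011, 1.599]
force: [-0.1, -0.5, -1.6]
width: 38.7
shift/turn units [ 0.31  0.06  1.45 -0.06  0.1  -0.11] at [528.8 194.1  83.7] [-3.135  0.011  1.599] t 30.0333 w 38.7 F [-0.1 -0.5 -1.6]
```

```bash
python3 -m crank '[[[0.15,0.03,0.3,-0.03,0.05,-0.05],[0.15,0,0.4,-0.03,0.05,-0.05],[0,0,0.3,0,0,0],[0,0,0.1,0,0,0],[0,0,0,0,0,0]]]'
python3 -c "
from h import *
go(530,203,40,1.611)"
```

```text
clock: 30.45
eef_pos: [532.0, 202.9, 50.4]
tool_rot: [3.136, -0.002, 1.608]
force: [-0.1, -0.3, -1.5]
width: 38.8
shift/turn units [ 0.01 -0.07  0.35  0.05 -0.02 -0.03] at [532.  202.9  50.4] [ 3.136e+00 -2.000e-03  1.608e+00] t 30.45 w 38.8 F [-0.1 -0.3 -1.5]
```

```bash
python3 -m crank '[[[0,0,0.1,0.05,0,0],[0,0,0.1,0,0,0],[0,0,0.06,0,0,0],[0,0,0,0,0,0]]]'
python3 -m crank '[[[0,0,0.05,0,0,0],[0,0,0.03,0,0,0],[0,0,0,0,0,0]]]'
```

```text
clock: 30.78
eef_pos: [533.1, 202.9, 43.0]
tool_rot: [3.14, -0.002, 1.607]
force: [0.5, 1.3, -1.8]
width: 38.9
clock: 31.03
eef_pos: [533.5, 202.9, 40.8]
tool_rot: [3.139, -0.002, 1.607]
force: [-0.5, -0.3, -2.6]
width: 38.5
```

```bash
python3 -m crank '[[[0,0,0.05,0,0,0],[0,0,0.03,0,0,0],[0,0,0,0,0,0]]]'
python3 -m crank '[[[0,0,0,0,0,0],[0,0,0,0,0,0]]]'
```

```text
clock: 31.28
eef_pos: [533.8, 203.1, 40.9]
tool_rot: [3.138, -0.002, 1.606]
force: [1.1, -0.3, -1.9]
width: 38.8
clock: 31.45
eef_pos: [534.0, 203.3, 41.2]
tool_rot: [3.137, -0.002, 1.607]
force: [-0.1, 0.2, -2.2]
width: 38.5
```

```bash
python3 -m crank '[[[0,0,0.05,0,0,0],[0,0,0.05,0,0,0]]]'
python3 -m crank '[[[0,0,0,0,0,0],[0,0,0,0,0,0],[0,0,0,0,0,0],[0,0,0,0,0,0],[0,0,0,0,0,0]]]' -0.4
python3 -m crank '[[[0,0,-0.2,0,0,0],[0,0,-0.4,0,0,0],[0,0,-0.6,0,0,0],[0,0,-0.8,0,0,0],[0,0,-0.8,0,0,0],[0,0,-0.8,0,0,0],[0,0,-0.6,0,0,0],[0,0,-0.3,0,0,0],[0,0,0,0,0,0]]]'
python3 - <<'E'
from w import *
for c in("side","wrist"):
    im,hsv,W=capt(c); save(im,"w3%s.png"%c)
    for n in HUE:
        m=mask(hsv,n)&(W[...,2]>80)&(W[...,2]<115)&(W[...,1]>120)
        if m.sum()>50:
            zt=np.percentile(W[m][:,2],70); v,u=np.nonzero(m&(W[...,2]>zt-4)); Q=pix2world(im,u,v,z=94)
            cc,r=cv2.minEnclosingCircle(Q[:,:2].astype(np.float32)); print(c,n,round(zt,1),np.round(cc,1),round(r,1))
go(563,-290,130,1.571+.08)
E
```

```text
clock: 31.62
eef_pos: [534.4, 203.6, 40.3]
tool_rot: [3.136, -0.002, 1.606]
force: [-5.6, -3.0, 24.3]
width: 38.7
clock: 32.03
eef_pos: [535.3, 204.1, 40.9]
tool_rot: [3.134, -0.003, 1.606]
force: [0.5, 0.2, -0.7]
width: 60.0
clock: 32.78
eef_pos: [533.4, 203.7, 186.7]
tool_rot: [3.135, -0.003, 1.607]
force: [0.3, -0.1, -0.3]
width: 59.7
side red 92.9 [514.3 345. ] 19.7
side blue 94.1 [535.7 200.1] 18.6
side yellow 93.2 [522.7 273.3] 19.3
wrist red 93.2 [516.  336.8] 11.9
wrist blue 93.6 [534.6 204. ] 17.4
wrist yellow 93.7 [524.2 278.6] 17.2
shift/turn units [-1.647e+01  4.100e-01  1.790e+00  4.000e-02 -1.000e-02 -4.200e-01] at [532.4 203.1 184.5] [ 3.138e+00 -2.000e-03  1.607e+00] t 32.8833 w 59.6 F [-0.2 -0.2 -0.6]
```

```bash
python3 -c "
import cv2
cv2.imwrite('pics/w3.png',cv2.resize(cv2.imread('pics/w3side.png')[80:380,200:460],None,fx=1.8,fy=1.8))"
```

View pics/w3.png

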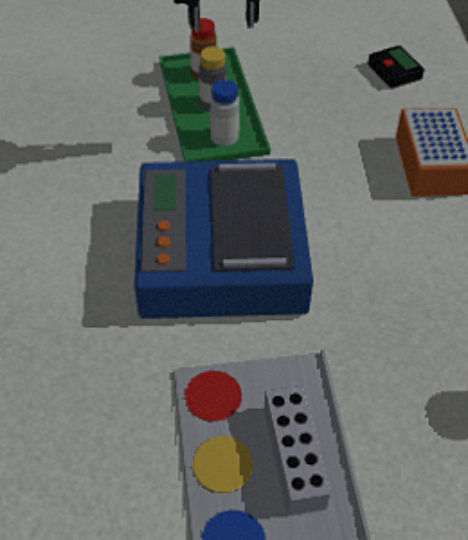

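All three stand upright in the tray, and the coasters are empty. Next I go toward the block with a stop to measure the plate.

```bash
python3 -m crank '[[[-0.4,0.05,-0.1,0,0,-0.05],[-0.7,0.06,-0.2,0,0,-0.05],[-0.95,0.06,-0.2,-0.02,0,-0.05],[-0.95,0.06,-0.2,-0.02,0,-0.05],[-0.95,0.06,-0.1,-0.02,0,-0.05],[-0.95,0.06,-0.1,-0.02,0,-0.05],[-0.95,0.06,-0.1,-0.02,0,-0.05],[-0.95,0.06,0,-0.02,0,-0.05],[-0.95,0.06,0,-0.02,0,0],[-0.95,0.06,0,-0.02,0,0],[-0.95,0.05,0,-0.02,0,0],[-0.5,0,0,0,0,0]]]' -0.6
cat > pl.py <<'E'
from w import *
def plate(c="wrist"):
    im,h,W=capt(c)
    d=(h[...,2]<95)&(h[...,1]<80)&(abs(W[...,2]-74)<6)&(W[...,1]>-120)&(W[...,1]<90)
    n_,lab,st,_=cv2.connectedComponentsWithStats(d.astype(np.uint8)); k=1+st[1:,4].argmax()
    v,u=np.nonzero(lab==k); print(c,"plate",rect(pix2world(im,u,v,z=74)),np.median(W[lab==k][:,2]))
    l=(h[...,1]<50)&(h[...,2]>95)&(abs(W[...,2]-79)<5)&(W[...,1]>-130)&(W[...,1]<100)
    n_,lab,st,_=cv2.connectedComponentsWithStats(l.astype(np.uint8))
    for k in range(1,n_):
        if st[k,4]>60: v,u=np.nonzero(lab==k); print("lip",rect(pix2world(im,u,v,z=80)),st[k,4])
    return im
E
python3 - <<'E'
from pl import *
im=plate(); save(im,"w4.png"); plate("side"); go(563,-290,150,1.571+.08)
E
```

```text
clock: 33.88
eef_pos: [562.5, -107.3, 195.2]
tool_rot: [-3.131, -0.006, 1.666]
force: [-0.4, 0.5, -0.0]
width: 68.5
wrist plate (array([546.5, -26.6]), array([ 89.2, 133. ]), -2.82) 73.37891611863854
lip (array([543.6, -87.1]), array([ 7. , 69.3]), 87.13) 592
side plate (array([547. , -13.7]), array([ 89.4, 163.4]), -2.85) 73.66554976299636
lip (array([543.6, -87.3]), array([ 6.7, 68.7]), 88.19) 90
shift/turn units [-6.07 -0.52  1.47 -0.12 -0.06  0.12] at [ 562.  -107.4  194.9] [-3.13  -0.006  1.664] t 33.9833 w 68.6 F [-0.5  0.9  0.5]
```

View pics/w4.png

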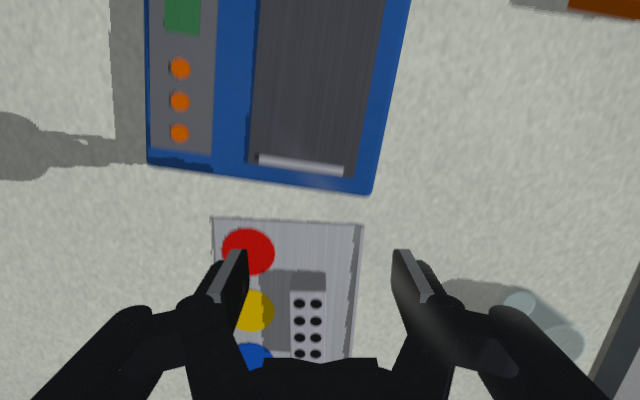

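Plate centre is about (547.2,-11.3) with yaw -2.85°. Next, a close look at the block.

```bash
python3 -m crank '[[[-0.5,0.04,-0.05,-0.03,0,0.03],[-0.9,0.05,-0.05,-0.03,0,0.02],[-0.9,0.05,-0.05,-0.03,0,0.02],[-0.9,0.05,-0.05,-0.03,0,0.02],[-0.9,0.05,-0.05,-0.03,0,0],[-0.9,0.05,-0.05,-0.03,0,0],[-0.9,0.05,-0.05,-0.03,0,0],[-0.9,0.05,-0.05,-0.03,0,0],[-0.8,0,0,0,0,0],[-0.3,0,0,0,0,0],[0,0,0,0,0,0],[0,0,0,0,0,0]]]' -0.6
python3 - <<'E'
from w import *
im,h,W=look(); save(im,"w5.png"); go(562.5,-289.5,100,1.571+.08)
m=(abs(W[...,2]-46)<4)&(W[...,0]>520)&(W[...,0]<620)
n_,lab,st,_=cv2.connectedComponentsWithStats(m.astype(np.uint8));k=1+st[1:,4].argmax();v,u=np.nonzero(lab==k);print(rect(pix2world(im,u,v,z=46)),rect(W[lab==k]))
E
```

```text
clock: 34.98
eef_pos: [593.3, -329.8, 186.3]
tool_rot: [-3.134, -0.031, 1.676]
force: [-0.2, 0.8, -0.6]
width: 68.4
red coaster [ 487.6 -211.1] 30.6
blue coaster [ 495.  -369.8] 30.6
yellow coaster [ 491.3 -290.4] 30.5
block [ 270   65   48  137 6190] (array([ 564.1, -289.1]), array([ 39.8, 118.5]), 4.83) [ 563.8 -284.    45.4]
shift/turn units [ 1.33 -0.86  2.93 -0.08 -0.3   0.25] at [ 593.3 -329.2  186.3] [-3.134 -0.032  1.677] t 35.0333 w 68.5 F [0.4 0.4 0.2]
(array([ 564.1, -289.1]), array([ 39.7, 118.5]), 4.85) (array([ 563.8, -289.5]), array([ 40.2, 119.5]), 4.83)
```

View pics/w5.png

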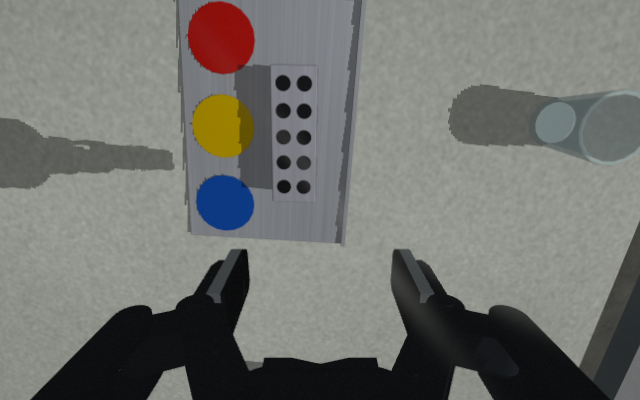

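```bash
python3 -m crank '[[[0.3,-0.2,0.2,-0.03,-0.1,0.08],[0.4,-0.25,0.3,-0.03,-0.1,0.08],[0.4,-0.25,0.4,0,-0.08,0.08],[0.2,-0.1,0.5,0,0,0],[0,0,0.5,0,0,0],[0,0,0.4,0,0,0],[0,0,0,0,0,0],[0,0,0,0,0,0]]]'
python3 -c "
from h import *
go(564,-289.3,15,1.655)"
```

```text
clock: 35.7
eef_pos: [566.7, -267.9, 117.7]
tool_rot: [3.141, -0.012, 1.673]
force: [-0.0, -1.3, 0.3]
width: 68.4
shift/turn units [-0.74 -0.16  3.41  0.   -0.11  0.18] at [ 566.7 -267.9  117.7] [ 3.141 -0.012  1.673] t 35.7 w 68.4 F [-0.  -1.3  0.3]
```

```bash
python3 -m crank '[[[-0.2,-0.05,0,0,-0.04,0.06],[-0.25,-0.06,0.1,0,-0.04,0.06],[-0.2,-0.04,0.3,0,-0.03,0.06],[0,0,0.4,0,0,0],[0,0,0.2,0,0,0],[0,0,0,0,0,0],[0,0,0,0,0,0]]]'
python3 -c "
from h import *
go(564,-289.3,15,1.655)"
```

```text
clock: 36.28
eef_pos: [565.7, -289.3, 87.3]
tool_rot: [3.137, 0.003, 1.653]
force: [0.1, -0.2, 0.1]
width: 68.0
shift/turn units [ 0.01 -0.07  2.41  0.04  0.03 -0.02] at [ 565.7 -289.3   87.3] [3.137e+00 3.000e-03 1.653e+00] t 36.2833 w 68.0 F [ 0.1 -0.2  0.1]
```

```bash
python3 -m crank '[[[0,-0.05,0.3,0.04,0.03,-0.02],[0,-0.02,0.4,0,0,0],[0,0,0.4,0,0,0],[0,0,0.4,0,0,0],[0,0,0.3,0,0,0],[0,0,0.15,0,0,0],[0,0,0,0,0,0],[0,0,0,0,0,0]]]'
python3 -c "
from h import *
go(564,-289.3,15,1.655)"
```

```text
clock: 36.95
eef_pos: [562.5, -288.4, 20.6]
tool_rot: [-3.139, -0.003, 1.656]
force: [0.0, 0.8, 0.4]
width: 68.3
shift/turn units [-0.04  0.05  0.19 -0.03 -0.03  0.01] at [ 562.5 -288.4   20.6] [-3.139e+00 -3.000e-03  1.656e+00] t 36.95 w 68.3 F [0.  0.8 0.4]
```

```bash
python3 -m crank '[[[-0.03,0.04,0.1,-0.03,-0.03,0],[0,0,0.05,0,0,0],[0,0,0,0,0,0]]]'
python3 -m crank '[[[0,0,0,0,0,0],[0,0,0,0,0,0],[0,0,0,0,0,0],[0,0,0,0,0,0],[0,0,0,0,0,0],[0,0,0,0,0,0],[0,0,0,0,0,0]]]' 1
python3 -m crank '[[[0,0,-0.1,0,0,0],[0,0,-0.2,0,0,0],[0,0,-0.3,0,0,0],[0,0,-0.3,0,0,0],[0,0,0,0,0,0]]]'
python3 -c "
from h import *
go(547.2,-11.3,150,1.521)"
```

```text
clock: 37.2
eef_pos: [564.7, -289.3, 16.4]
tool_rot: [3.14, 0.001, 1.656]
force: [-0.5, 0.0, -0.2]
width: 68.4
clock: 37.78
eef_pos: [565.0, -289.7, 17.5]
tool_rot: [3.138, 0.002, 1.656]
force: [0.0, 0.8, -1.0]
width: 39.0
clock: 38.2
eef_pos: [563.6, -289.1, 45.8]
tool_rot: [3.141, 0.001, 1.656]
force: [0.8, -0.1, -2.6]
width: 38.9
shift/turn units [ 9.27  0.25 -3.48  0.    0.01  1.29] at [ 563.6 -289.1   45.8] [3.141e+00 1.000e-03 1.656e+00] t 38.2 w 38.9 F [ 0.8 -0.1 -2.6]
```

```bash
python3 -m crank '[[[0,0,-0.3,0,0,0],[0,0,-0.6,0,0,0],[0,0,-0.7,0,0,0],[0,0,-0.7,0,0,0],[0,0,-0.6,0,0,0],[0,0,-0.4,0,0,0],[0,0,-0.1,0,0,0],[0,0,0,0,0,0]]]'
python3 -m crank '[[[0.3,0.05,0,0,0,0.1],[0.6,0.08,0,0,0,0.12],[0.9,0.08,-0.03,-0.02,0,0.12],[0.9,0.08,-0.03,-0.02,0,0.12],[0.9,0.08,-0.03,-0.02,0,0.12],[0.9,0.08,-0.03,-0.02,0,0.12],[0.9,0.08,-0.03,-0.02,0,0.12],[0.9,0.08,-0.03,-0.02,0,0.12],[0.9,0.08,-0.03,-0.02,0,0.12],[0.8,0.05,0,0,0,0.1],[0.4,0,0,0,0,0],[0,0,0,0,0,0]]]'
python3 -c "
from h import *
go(547.2,-11.3,120,1.521)"
```

```text
clock: 38.87
eef_pos: [562.7, -288.8, 157.2]
tool_rot: [3.141, 0.001, 1.657]
force: [0.2, 0.4, -4.1]
width: 39.3
clock: 39.87
eef_pos: [571.2, -17.6, 151.5]
tool_rot: [-3.137, -0.005, 1.522]
force: [0.0, 1.3, -3.4]
width: 39.2
shift/turn units [ 0.16 -0.8   1.06 -0.05 -0.05  0.01] at [571.2 -17.6 151.5] [-3.137 -0.005  1.522] t 39.8667 w 39.2 F [ 0.   1.3 -3.4]
```

```bash
python3 -m crank '[[[0.06,-0.2,0,-0.03,-0.03,0],[0.06,-0.3,0.2,0,-0.02,0],[0.04,-0.2,0.3,0,0,0],[0,-0.1,0.3,0,0,0],[0,0,0.1,0,0,0],[0,0,0,0,0,0],[0,0,0,0,0,0]]]'
python3 -c "
from h import *
go(547.2,-11.3,86,1.521)"
```

```text
clock: 40.45
eef_pos: [540.4, -15.9, 120.7]
tool_rot: [-3.132, 0.005, 1.517]
force: [0.2, 0.0, -3.0]
width: 39.1
shift/turn units [ 0.17  0.23  1.15 -0.09  0.04 -0.04] at [540.4 -15.9 120.7] [-3.132  0.005  1.517] t 40.45 w 39.1 F [ 0.2  0.  -3. ]
```

```bash
python3 -m crank '[[[0.08,0.1,0,-0.05,0.02,-0.02],[0.08,0.1,0.1,-0.04,0.02,-0.02],[0,0,0.3,0,0,0],[0,0,0.2,0,0,0],[0,0,0,0,0,0],[0,0,0,0,0,0]]]'
python3 -c "
from h import *
go(547.2,-11.3,86,1.521)"
```

```text
clock: 40.95
eef_pos: [549.4, -12.6, 101.8]
tool_rot: [3.137, 0.0, 1.519]
force: [-0.7, -0.3, -2.9]
width: 39.1
shift/turn units [ 0.04 -0.08  0.53  0.04  0.   -0.02] at [549.4 -12.6 101.8] [3.137 0.    1.519] t 40.95 w 39.1 F [-0.7 -0.3 -2.9]
```

```bash
python3 -m crank '[[[0.02,-0.04,0.1,0.04,0,-0.02],[0.02,-0.04,0.15,0,0,0],[0,0,0.08,0,0,0],[0,0,0,0,0,0]]]'
python3 -c "
from h import *
go(547.2,-11.3,86,1.521)"
```

```text
clock: 41.28
eef_pos: [546.9, -11.0, 90.8]
tool_rot: [-3.141, 0.0, 1.521]
force: [0.0, -0.6, -3.7]
width: 38.9
shift/turn units [-0.01  0.01  0.16 -0.    0.    0.  ] at [546.9 -11.   90.8] [-3.141  0.     1.521] t 41.2833 w 38.9 F [ 0.  -0.6 -3.7]
```

```bash
python3 -m crank '[[[0,0,0.06,0,0,0],[0,0,0.04,0,0,0],[0,0,0,0,0,0]]]'
python3 -m crank '[[[0,0,0.04,0,0,0],[0,0,0,0,0,0]]]'
python3 -m crank '[[[0,0,0.03,0,0,0],[0,0,0,0,0,0]]]'
```

```text
clock: 41.53
eef_pos: [546.8, -10.9, 87.4]
tool_rot: [-3.141, 0.0, 1.521]
force: [-0.8, 0.3, -3.8]
width: 39.1
clock: 41.7
eef_pos: [546.9, -10.9, 86.2]
tool_rot: [-3.141, 0.0, 1.521]
force: [0.1, -0.5, -3.5]
width: 38.7
clock: 41.87
eef_pos: [547.2, -10.9, 85.7]
tool_rot: [3.141, 0.0, 1.521]
force: [0.6, 1.1, -2.8]
width: 38.9
```

```bash
python3 -m crank '[[[0,0,0.03,0,0,0],[0,0,0,0,0,0]]]'
python3 -m crank '[[[0,0,0.03,0,0,0],[0,0,0,0,0,0]]]'
```

```text
clock: 42.03
eef_pos: [547.4, -10.9, 85.8]
tool_rot: [3.14, 0.0, 1.521]
force: [-0.5, -0.1, -2.7]
width: 39.3
clock: 42.2
eef_pos: [547.8, -10.9, 85.6]
tool_rot: [3.139, 0.001, 1.521]
force: [0.5, 0.0, -3.5]
width: 38.9
```

```bash
python3 -m crank '[[[0,0,0.04,0.02,0,0],[0,0,0.04,0,0,0]]]'
```

```text
clock: 42.37
eef_pos: [547.8, -10.8, 85.5]
tool_rot: [3.141, 0.001, 1.521]
force: [-4.4, -0.5, 13.0]
width: 39.1
```

```bash
python3 -m crank '[[[0,0,0,0,0,0],[0,0,0,0,0,0],[0,0,0,0,0,0],[0,0,0,0,0,0],[0,0,0,0,0,0],[0,0,0,0,0,0]]]' -0.5
python3 -m crank '[[[0,0,-0.2,0,0,0],[0,0,-0.4,0,0,0],[0,0,-0.6,0,0,0],[-0.3,0,-0.8,0,0,0],[-0.5,0,-0.8,0,0,0],[-0.6,0,-0.8,0,0,0],[-0.6,0,-0.3,0,0,0],[-0.6,0,0,0,0,0],[-0.3,0,0,0,0,0],[0,0,0,0,0,0]]]'
python3 - <<'E'
from pl import *
im=plate(); save(im,"w6.png")
for c in("wrist","side"):
    im,h,W=capt(c)
    m=(abs(W[...,2]-114)<4)&(abs(W[...,0]-547)<60)&(abs(W[...,1]+11)<100)
    n_,lab,st,_=cv2.connectedComponentsWithStats(m.astype(np.uint8));k=1+st[1:,4].argmax();v,u=np.nonzero(lab==k);print(c,rect(pix2world(im,u,v,z=114)),rect(W[lab==k]),np.median(W[lab==k][:,2]))
go(534.5,203.5,150,1.611)
E
```

```text
clock: 42.87
eef_pos: [549.8, -10.6, 86.2]
tool_rot: [3.137, 0.001, 1.521]
force: [1.1, 0.1, 0.2]
width: 64.3
clock: 43.7
eef_pos: [544.9, -98.9, 211.2]
tool_rot: [3.137, 0.001, 1.526]
force: [-0.1, -0.3, 0.8]
width: 64.2
wrist plate (array([546.6, -23.4]), array([ 89.3, 137.6]), -2.8) 73.37320829521168
lip (array([543.5, -86.5]), array([ 6.3, 69.7]), 87.47) 569
wrist (array([547.1, -16.4]), array([ 39.8, 106.7]), -2.8) (array([547. , -16.5]), array([ 40.2, 107.8]), -2.87) 113.44257011567693
side (array([547.1, -12.9]), array([ 39.8, 120.8]), -2.9) (array([547.4, -11. ]), array([ 40.1, 122.4]), -2.83) 113.73694476373902
shift/turn units [ 9.94 -0.75  2.03  0.03 -0.01 -0.77] at [544.7 -95.4 210.4] [ 3.139e+00 -2.000e-03  1.530e+00] t 43.85 w 63.9 F [-0.8 -0.2 -0.1]
```

View pics/w6.png

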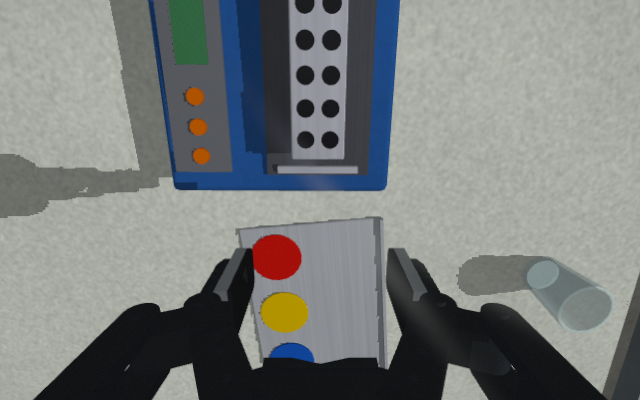

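Block is flat, square and centred: the lip gap is about 13.5 mm against an ideal 13, and yaw matches the plate. Now blue goes back.

```bash
python3 -m crank '[[[0.4,0,0,0,0,-0.05],[0.7,0,0,0,0,-0.08],[0.95,0.02,-0.03,-0.02,0,-0.08],[0.95,0.02,-0.03,-0.02,0,-0.08],[0.95,0.02,-0.03,-0.02,0,-0.08],[0.95,0.02,-0.03,-0.02,0,-0.08],[0.95,0.02,-0.03,-0.02,0,-0.08],[0.95,0.02,-0.03,-0.02,0,-0.08],[0.95,0.02,0,-0.02,0,-0.08],[0.95,0,0.1,-0.02,0,-0.08],[0.7,0,0.2,0,0,0],[0.3,0,0.2,0,0,0]]]' -0.4
python3 -m crank '[[[0.1,0,0.1,0,0,0],[0,0,0,0,0,0]]]'
python3 -c "
from h import *
go(534.6,204,130,1.611)"
```

```text
clock: 44.85
eef_pos: [535.1, 234.9, 196.7]
tool_rot: [3.134, -0.014, 1.64]
force: [0.6, 1.0, -0.2]
width: 59.9
clock: 45.02
eef_pos: [531.0, 243.7, 191.5]
tool_rot: [3.138, -0.015, 1.649]
force: [-0.0, -0.1, 0.2]
width: 59.6
shift/turn units [-1.36  0.01  2.03  0.03 -0.15  0.37] at [531.  243.7 191.5] [ 3.138 -0.015  1.649] t 45.0167 w 59.6 F [-0.  -0.1  0.2]
```

```bash
python3 -m crank '[[[-0.4,0,0,0,-0.05,0.1],[-0.5,0,0.2,0,-0.05,0.12],[-0.35,0,0.5,0,-0.04,0.1],[-0.1,0,0.5,0,0,0],[0,0,0.4,0,0,0],[0,0,0.2,0,0,0],[0,0,0,0,0,0],[0,0,0,0,0,0]]]'
python3 -c "
from h import *
go(534.6,204,40,1.611)"
```

```text
clock: 45.68
eef_pos: [536.3, 178.7, 134.1]
tool_rot: [3.139, 0.014, 1.589]
force: [0.3, 0.8, -0.4]
width: 59.4
shift/turn units [ 0.89 -0.05  3.13  0.02  0.14 -0.21] at [536.3 178.7 134.1] [3.139 0.014 1.589] t 45.6833 w 59.4 F [ 0.3  0.8 -0.4]
```

```bash
python3 -m crank '[[[0.2,0,0,0,0.04,-0.05],[0.3,0,0,0,0.04,-0.06],[0.2,0,0,0,0.03,-0.05],[0.05,0,0,0,0,0],[0,0,0,0,0,0],[0,0,0,0,0,0]]]'
python3 -c "
from h import *
go(534.6,204,40,1.611)"
```

```text
clock: 46.18
eef_pos: [537.6, 204.0, 136.8]
tool_rot: [3.134, -0.001, 1.607]
force: [0.2, -0.5, 0.4]
width: 59.8
shift/turn units [ 0.   -0.12  3.23  0.07 -0.01 -0.04] at [537.6 204.  136.8] [ 3.134e+00 -1.000e-03  1.607e+00] t 46.1833 w 59.8 F [ 0.2 -0.5  0.4]
```

```bash
python3 -m crank '[[[0,-0.06,0.3,0.05,0,0],[0,-0.06,0.5,0.02,0,0],[0,0,0.5,0,0,0],[0,0,0.5,0,0,0],[0,0,0.4,0,0,0],[0,0,0.2,0,0,0],[0,0,0,0,0,0],[0,0,0,0,0,0]]]'
python3 -c "
from h import *
go(534.6,204,40,1.611)"
```

```text
clock: 46.85
eef_pos: [533.3, 204.3, 59.7]
tool_rot: [-3.141, -0.0, 1.608]
force: [0.4, -0.1, -0.8]
width: 59.6
shift/turn units [-0.01  0.04  0.66 -0.01 -0.   -0.02] at [533.3 204.3  59.7] [-3.141 -0.     1.608] t 46.85 w 59.6 F [ 0.4 -0.1 -0.8]
```

```bash
python3 -m crank '[[[0,0,0.3,0,0,0],[0,0,0.25,0,0,0],[0,0,0.1,0,0,0],[0,0,0,0,0,0]]]'
python3 -m crank '[[[0,0,0,0,0,0],[0,0,0,0,0,0],[0,0,0,0,0,0],[0,0,0,0,0,0],[0,0,0,0,0,0],[0,0,0,0,0,0]]]' 1
python3 -m crank '[[[0,0,-0.2,0,0,0],[0,0,-0.4,0,0,0],[0,0,-0.6,0,0,0],[0,0,-0.8,0,0,0],[0,0,-0.8,0,0,0],[0,0,-0.8,0,0,0],[0,0,-0.8,0,0,0],[0,0,-0.6,0,0,0],[0,0,-0.3,0,0,0],[0,0,0,0,0,0]]]'
python3 -m crank '[[[-0.3,0,0,0,0,0],[-0.6,-0.03,0,0,0,0],[-0.85,-0.04,-0.03,-0.02,0,0],[-0.85,-0.04,-0.03,-0.02,0,0],[-0.85,-0.04,-0.03,-0.02,0,0],[-0.85,-0.04,-0.03,-0.02,0,0],[-0.85,-0.04,-0.03,-0.02,0,0],[-0.85,-0.04,-0.03,-0.02,0,0],[-0.85,-0.04,-0.03,-0.02,0,0],[-0.85,-0.04,-0.03,-0.02,0,0],[-0.85,-0.04,-0.03,-0.02,0,0],[-0.85,-0.04,-0.03,-0.02,0,0]]]'
python3 -m crank '[[[-0.85,-0.04,-0.03,-0.03,0,0],[-0.85,-0.04,-0.03,-0.03,0,0],[-0.85,-0.04,-0.03,-0.03,0,0],[-0.85,-0.04,-0.03,-0.03,0,0],[-0.85,-0.04,-0.03,-0.03,0,0],[-0.85,-0.04,-0.03,-0.03,0,0],[-0.85,-0.04,-0.03,-0.03,0,0],[-0.8,-0.04,0,-0.03,0,0],[-0.7,0,0,0,0,0],[-0.5,0,0,0,0,0],[-0.2,0,0,0,0,0],[0,0,0,0,0,0]]]'
python3 -c "
from h import *
go(494.9,-370,130,1.611)"
```

```text
clock: 47.18
eef_pos: [534.4, 204.7, 39.8]
tool_rot: [3.14, -0.001, 1.608]
force: [-0.7, -1.0, 0.6]
width: 60.2
clock: 47.68
eef_pos: [534.7, 204.7, 40.3]
tool_rot: [3.139, -0.002, 1.608]
force: [0.0, 0.3, -2.2]
width: 38.5
clock: 48.52
eef_pos: [532.9, 204.3, 213.6]
tool_rot: [3.139, -0.002, 1.609]
force: [-0.2, 0.9, -2.1]
width: 38.3
clock: 49.52
eef_pos: [519.5, -91.3, 208.6]
tool_rot: [-3.14, -0.003, 1.621]
force: [-0.1, 0.0, -1.3]
width: 38.7
clock: 50.52
eef_pos: [499.1, -360.8, 194.7]
tool_rot: [-3.13, -0.011, 1.605]
force: [0.8, 0.3, -1.6]
width: 38.5
shift/turn units [-0.33 -0.12  2.15 -0.11 -0.11 -0.05] at [ 499.1 -360.8  194.7] [-3.13  -0.011  1.605] t 50.5167 w 38.5 F [ 0.8  0.3 -1.6]
```

```bash
python3 -m crank '[[[-0.12,-0.06,0,-0.06,-0.06,0],[-0.1,-0.06,0.3,-0.03,-0.04,0],[0,0,0.6,0,0,0],[0,0,0.6,0,0,0],[0,0,0.6,0,0,0],[0,0,0.5,0,0,0],[0,0,0.3,0,0,0],[0,0,0,0,0,0],[0,0,0,0,0,0]]]'
python3 -c "
from h import *
go(494.9,-370,45,1.611)"
```

```text
clock: 51.27
eef_pos: [497.4, -354.0, 104.8]
tool_rot: [3.141, -0.007, 1.622]
force: [-0.1, 0.8, -2.0]
width: 38.5
shift/turn units [-0.54 -0.11  1.99  0.   -0.07  0.1 ] at [ 497.4 -354.   104.8] [ 3.141 -0.007  1.622] t 51.2667 w 38.5 F [-0.1  0.8 -2. ]
```

```bash
python3 -m crank '[[[-0.15,-0.03,0,0,-0.03,0.03],[-0.2,-0.04,0.2,0,-0.02,0.04],[-0.15,-0.02,0.3,0,-0.02,0.03],[0,0,0.3,0,0,0],[0,0,0.1,0,0,0],[0,0,0,0,0,0],[0,0,0,0,0,0]]]'
python3 -c "
from h import *
go(494.9,-370,45,1.611)"
```

```text
clock: 51.85
eef_pos: [497.3, -371.8, 78.2]
tool_rot: [3.137, 0.005, 1.61]
force: [-0.4, 0.2, -1.1]
width: 38.6
shift/turn units [ 0.07 -0.08  1.11  0.05  0.05 -0.01] at [ 497.3 -371.8   78.2] [3.137 0.005 1.61 ] t 51.85 w 38.6 F [-0.4  0.2 -1.1]
```

```bash
python3 -m crank '[[[0.04,-0.06,0.2,0.04,0.04,0],[0.03,-0.04,0.3,0,0,0],[0,0,0.25,0,0,0],[0,0,0.1,0,0,0],[0,0,0,0,0,0]]]'
python3 -c "
from h import *
go(494.9,-370,45,1.611)"
```

```text
clock: 52.27
eef_pos: [494.0, -369.2, 50.1]
tool_rot: [3.141, -0.0, 1.611]
force: [-0.4, 0.8, -2.0]
width: 38.8
shift/turn units [-0.03  0.03  0.17  0.   -0.   -0.  ] at [ 494.  -369.2   50.1] [ 3.141 -0.     1.611] t 52.2667 w 38.8 F [-0.4  0.8 -2. ]
```

```bash
python3 -m crank '[[[-0.02,0.02,0.06,0,0,0],[0,0,0.05,0,0,0],[0,0,0.04,0,0,0],[0,0,0,0,0,0]]]'
python3 -m crank '[[[0,0,0.04,0,0,0],[0,0,0,0,0,0]]]'
```

```text
clock: 52.6
eef_pos: [495.0, -369.7, 45.1]
tool_rot: [3.141, -0.0, 1.611]
force: [0.1, 0.8, -2.2]
width: 38.8
clock: 52.77
eef_pos: [495.3, -370.0, 45.4]
tool_rot: [3.141, 0.001, 1.611]
force: [0.8, -0.5, -1.8]
width: 38.6
```

```bash
python3 -m crank '[[[0,0,0.03,0,0,0],[0,0,0.03,0,0,0]]]'
python3 -m crank '[[[0,0,0,0,0,0],[0,0,0,0,0,0],[0,0,0,0,0,0],[0,0,0,0,0,0],[0,0,0,0,0,0]]]' -0.4
python3 -m crank '[[[0,0,-0.2,0,0,0],[0,0,-0.4,0,0,0],[0,0,-0.6,0,0,0],[0,0,-0.8,0,0,0],[0,0,-0.8,0,0,0],[0,0,-0.8,0,0,0],[0,0,-0.8,0,0,0],[0,0,-0.6,0,0,0],[0,0,-0.3,0,0,0],[0,0,0,0,0,0]]]'
python3 - <<'E'
from w import *
look(); go(524.2,278.4,130,1.611)
E
```

```text
clock: 52.93
eef_pos: [495.9, -370.4, 44.9]
tool_rot: [3.14, 0.002, 1.611]
force: [-2.6, 2.0, 9.6]
width: 38.7
clock: 53.35
eef_pos: [496.9, -371.0, 45.4]
tool_rot: [3.137, 0.003, 1.611]
force: [-0.3, -0.1, 0.1]
width: 59.8
clock: 54.18
eef_pos: [496.1, -369.8, 218.7]
tool_rot: [3.136, 0.004, 1.612]
force: [0.4, 0.3, -0.9]
width: 59.9
red coaster [ 487.3 -211.7] 30.4
blue 98.6 [ 496.3 -371.3] 17.4 blue coaster [ 497.4 -375.4] 36.2
yellow coaster [ 490.7 -290.9] 30.6
shift/turn units [2.156e+01 1.810e+00 2.860e+00 5.000e-02 3.000e-02 1.000e-02] at [ 495.9 -369.7  217.8] [3.136e+00 3.000e-03 1.612e+00] t 54.2333 w 59.8 F [ 1.3 -0.6  0.3]
```

Blue is within about 1 mm of its coaster middle. Now yellow.

```bash
python3 -m crank '[[[0.3,0.05,0,0,0,0],[0.6,0.1,0,0,0,0],[0.95,0.15,-0.03,-0.02,0,0],[0.95,0.15,-0.03,-0.02,0,0],[0.95,0.15,-0.03,-0.02,0,0],[0.95,0.15,-0.03,-0.02,0,0],[0.95,0.15,-0.03,-0.02,0,0],[0.95,0.15,-0.03,-0.02,0,0],[0.95,0.15,-0.03,-0.02,0,0],[0.95,0.15,-0.03,-0.02,0,0],[0.95,0.15,-0.03,-0.02,0,0],[0.95,0.15,-0.03,-0.02,0,0]]]'
python3 -m crank '[[[0.95,0.15,-0.03,-0.03,0,0],[0.95,0.15,-0.03,-0.03,0,0],[0.95,0.15,-0.03,-0.03,0,0],[0.95,0.15,-0.03,-0.03,0,0],[0.95,0.15,-0.03,-0.03,0,0],[0.95,0.15,-0.03,-0.03,0,0],[0.95,0.15,-0.03,-0.03,0,0],[0.95,0.15,0,-0.03,0,0],[0.8,0.1,0,0,0,0],[0.6,0,0,0,0,0],[0.3,0,0,0,0,0],[0,0,0,0,0,0]]]'
python3 -m crank '[[[0,0,0,0,0,0],[0,0,0,0,0,0]]]'
python3 -c "
from h import *
go(524.2,278.4,130,1.611)"
```

```text
clock: 55.23
eef_pos: [520.4, -41.1, 209.4]
tool_rot: [-3.136, -0.007, 1.6]
force: [0.8, 0.4, 0.9]
width: 59.5
clock: 56.23
eef_pos: [529.7, 266.7, 199.4]
tool_rot: [-3.125, -0.008, 1.619]
force: [-1.4, 0.7, 0.1]
width: 59.9
clock: 56.4
eef_pos: [527.9, 265.3, 197.5]
tool_rot: [-3.121, -0.005, 1.62]
force: [0.7, -0.1, -0.2]
width: 59.7
shift/turn units [ 0.43 -0.06  2.25 -0.2  -0.05  0.09] at [527.9 265.3 197.5] [-3.121 -0.005  1.62 ] t 56.4 w 59.7 F [ 0.7 -0.1 -0.2]
```

```bash
python3 -m crank '[[[0.12,0,0,-0.1,-0.02,0.03],[0.2,0,0.3,-0.1,-0.02,0.03],[0.1,0,0.5,0,0,0.02],[0,0,0.6,0,0,0],[0,0,0.5,0,0,0],[0,0,0.2,0,0,0],[0,0,0,0,0,0],[0,0,0,0,0,0]]]'
python3 -c "
from h import *
go(524.2,278.4,40,1.611)"
```

```text
clock: 57.07
eef_pos: [530.8, 266.9, 133.5]
tool_rot: [3.135, 0.005, 1.594]
force: [0.3, -0.1, -0.0]
width: 59.6
shift/turn units [ 0.4  -0.23  3.11  0.06  0.05 -0.16] at [530.8 266.9 133.5] [3.135 0.005 1.594] t 57.0667 w 59.6 F [ 0.3 -0.1 -0. ]
```

```bash
python3 -m crank '[[[0.2,-0.1,0,0.03,0.03,-0.08],[0.2,-0.1,0.2,0.03,0.02,-0.08],[0,0,0.3,0,0,0],[0,0,0.2,0,0,0],[0,0,0,0,0,0],[0,0,0,0,0,0]]]'
python3 -c "
from h import *
go(524.2,278.4,40,1.611)"
```

```text
clock: 57.57
eef_pos: [525.7, 280.6, 113.5]
tool_rot: [3.137, -0.003, 1.612]
force: [0.3, 0.0, -0.5]
width: 59.5
shift/turn units [-0.08 -0.06  2.45  0.04 -0.03  0.01] at [525.7 280.6 113.5] [ 3.137e+00 -3.000e-03  1.612e+00] t 57.5667 w 59.5 F [ 0.3  0.  -0.5]
```

Then down, grip, lift, carry to the yellow coaster (491.2,-290.6).

```bash
python3 -m crank '[[[-0.05,-0.04,0.3,0.04,-0.02,0],[-0.03,-0.02,0.4,0,0,0],[0,0,0.4,0,0,0],[0,0,0.4,0,0,0],[0,0,0.4,0,0,0],[0,0,0.3,0,0,0],[0,0,0.1,0,0,0],[0,0,0,0,0,0]]]'
python3 -m crank '[[[0,0,0,0,0,0],[0,0,0,0,0,0]]]'
python3 -c "
from h import *
go(524.2,278.4,40,1.611)"
```

```text
clock: 58.23
eef_pos: [524.1, 277.3, 37.7]
tool_rot: [-3.141, 0.0, 1.611]
force: [0.1, -0.3, 0.1]
width: 59.8
clock: 58.4
eef_pos: [524.1, 277.3, 37.4]
tool_rot: [-3.14, 0.0, 1.611]
force: [0.0, 0.3, 0.2]
width: 59.6
shift/turn units [ 0.04  0.   -0.09 -0.01  0.   -0.  ] at [524.1 277.3  37.4] [-3.14   0.     1.611] t 58.4 w 59.6 F [0.  0.3 0.2]
```

```bash
python3 -m crank '[[[0,0,0,0,0,0],[0,0,0,0,0,0],[0,0,0,0,0,0],[0,0,0,0,0,0],[0,0,0,0,0,0],[0,0,0,0,0,0]]]' 1
python3 -m crank '[[[0,0,-0.2,0,0,0],[0,0,-0.4,0,0,0],[0,0,-0.6,0,0,0],[0,0,-0.8,0,0,0],[0,0,-0.8,0,0,0],[0,0,-0.8,0,0,0],[0,0,-0.8,0,0,0],[0,0,-0.6,0,0,0],[0,0,-0.3,0,0,0],[0,0,0,0,0,0]]]'
python3 -m crank '[[[-0.3,0,0,0,0,0],[-0.6,-0.02,0,0,0,0],[-0.85,-0.03,-0.03,-0.02,0,0],[-0.85,-0.03,-0.03,-0.02,0,0],[-0.85,-0.03,-0.03,-0.02,0,0],[-0.85,-0.03,-0.03,-0.02,0,0],[-0.85,-0.03,-0.03,-0.02,0,0],[-0.85,-0.03,-0.03,-0.02,0,0],[-0.85,-0.03,-0.03,-0.02,0,0],[-0.85,-0.03,-0.03,-0.02,0,0],[-0.85,-0.03,-0.03,-0.02,0,0],[-0.85,-0.03,-0.03,-0.02,0,0]]]'
python3 -m crank '[[[-0.85,-0.03,-0.03,-0.03,0,0],[-0.85,-0.03,-0.03,-0.03,0,0],[-0.85,-0.03,-0.03,-0.03,0,0],[-0.85,-0.03,-0.03,-0.03,0,0],[-0.85,-0.03,-0.03,-0.03,0,0],[-0.85,-0.03,-0.03,-0.03,0,0],[-0.85,-0.03,-0.03,-0.03,0,0],[-0.8,-0.03,0,-0.03,0,0],[-0.7,0,0,-0.03,0,0],[-0.5,0,0,0,0,0],[-0.2,0,0,0,0,0],[0,0,0,0,0,0]]]'
python3 -m crank '[[[0,0,0,0,0,0],[0,0,0,0,0,0]]]'
python3 -c "
from h import *
go(491.2,-290.6,90,1.611)"
```

```text
clock: 58.9
eef_pos: [525.1, 277.7, 39.2]
tool_rot: [3.14, -0.001, 1.611]
force: [-0.4, -1.4, -1.9]
width: 38.6
clock: 59.73
eef_pos: [523.1, 277.1, 211.9]
tool_rot: [3.141, -0.0, 1.612]
force: [0.7, -0.1, -2.1]
width: 38.4
clock: 60.73
eef_pos: [513.4, -19.7, 207.4]
tool_rot: [-3.137, 0.001, 1.623]
force: [0.4, -0.1, -1.9]
width: 38.8
clock: 61.73
eef_pos: [495.8, -290.5, 196.4]
tool_rot: [-3.129, -0.003, 1.607]
force: [-0.4, 0.3, -2.6]
width: 38.9
clock: 61.9
eef_pos: [494.1, -289.1, 194.7]
tool_rot: [-3.126, -0.006, 1.607]
force: [0.9, -1.4, -2.1]
width: 38.5
shift/turn units [-0.07 -0.04  3.49 -0.15 -0.05 -0.04] at [ 494.1 -289.1  194.7] [-3.126 -0.006  1.607] t 61.9 w 38.5 F [ 0.9 -1.4 -2.1]
```

```bash
python3 -m crank '[[[-0.05,-0.02,0.1,-0.08,-0.05,-0.02],[-0.03,0,0.3,-0.05,0,0],[-0.03,0,0.5,0,0,0],[-0.03,0,0.6,0,0,0],[-0.03,0,0.6,0,0,0],[0,0,0.5,0,0,0],[0,0,0.3,0,0,0],[0,0,0.1,0,0,0],[0,0,0,0,0,0],[0,0,0,0,0,0]]]'
python3 -c "
from h import *
go(491.2,-290.6,44,1.611)"
```

```text
clock: 62.73
eef_pos: [497.1, -281.6, 102.5]
tool_rot: [3.137, -0.003, 1.629]
force: [0.1, -0.4, -1.8]
width: 38.6
shift/turn units [-0.29 -0.22  1.95  0.05 -0.03  0.17] at [ 497.1 -281.6  102.5] [ 3.137e+00 -3.000e-03  1.629e+00] t 62.7333 w 38.6 F [ 0.1 -0.4 -1.8]
```

```bash
python3 -m crank '[[[-0.14,-0.1,0,0.03,-0.02,0.08],[-0.14,-0.1,0.2,0.02,0,0.08],[0,0,0.4,0,0,0],[0,0,0.3,0,0,0],[0,0,0,0,0,0],[0,0,0,0,0,0]]]'
python3 -c "
from h import *
go(491.2,-290.6,44,1.611)"
```

```text
clock: 63.23
eef_pos: [492.9, -292.7, 75.6]
tool_rot: [3.137, 0.003, 1.609]
force: [-0.2, 0.3, -1.5]
width: 38.9
shift/turn units [ 0.07 -0.06  1.05  0.04  0.03 -0.02] at [ 492.9 -292.7   75.6] [3.137e+00 3.000e-03 1.609e+00] t 63.2333 w 38.9 F [-0.2  0.3 -1.5]
```

```bash
python3 -m crank '[[[0.05,-0.05,0.2,0.04,0.03,0],[0.02,-0.02,0.3,0,0,0],[0,0,0.25,0,0,0],[0,0,0.1,0,0,0],[0,0,0,0,0,0]]]'
python3 -c "
from h import *
go(491.2,-290.6,44,1.611)"
```

```text
clock: 63.65
eef_pos: [490.5, -290.1, 47.0]
tool_rot: [-3.141, -0.001, 1.61]
force: [0.7, 0.2, -2.1]
width: 38.5
shift/turn units [-0.02  0.02  0.1  -0.01 -0.01 -0.01] at [ 490.5 -290.1   47. ] [-3.141e+00 -1.000e-03  1.610e+00] t 63.65 w 38.5 F [ 0.7  0.2 -2.1]
```

```bash
python3 -m crank '[[[-0.02,0.02,0.05,0,0,0],[0,0,0.05,0,0,0],[0,0,0,0,0,0]]]'
python3 -m crank '[[[0,0,0.03,0,0,0],[0,0,0.02,0,0,0]]]'
python3 -m crank '[[[0,0,0.03,0,0,0],[0,0,0.02,0,0,0]]]'
```

```text
clock: 63.9
eef_pos: [491.4, -290.5, 43.5]
tool_rot: [-3.141, -0.001, 1.61]
force: [-0.2, -0.8, -2.5]
width: 38.7
clock: 64.07
eef_pos: [491.6, -290.5, 43.4]
tool_rot: [-3.141, -0.001, 1.61]
force: [-1.3, 0.1, 1.3]
width: 38.3
clock: 64.23
eef_pos: [491.6, -290.6, 43.4]
tool_rot: [-3.141, 0.0, 1.61]
force: [-1.2, 0.5, 1.9]
width: 38.8
```

```bash
python3 -m crank '[[[0,0,0,0,0,0],[0,0,0,0,0,0],[0,0,0,0,0,0],[0,0,0,0,0,0],[0,0,0,0,0,0]]]' -0.4
python3 -m crank '[[[0,0,-0.2,0,0,0],[0,0,-0.4,0,0,0],[0,0,-0.6,0,0,0],[0,0,-0.8,0,0,0],[0,0,-0.8,0,0,0],[0,0,-0.8,0,0,0],[0,0,-0.8,0,0,0],[0,0,-0.6,0,0,0],[0,0,-0.3,0,0,0],[0,0,0,0,0,0]]]'
python3 -m crank '[[[0.3,0.05,0,0,0,0],[0.6,0.1,0,0,0,0],[0.95,0.13,-0.03,-0.02,0,0],[0.95,0.13,-0.03,-0.02,0,0],[0.95,0.13,-0.03,-0.02,0,0],[0.95,0.13,-0.03,-0.02,0,0],[0.95,0.13,-0.03,-0.02,0,0],[0.95,0.13,-0.03,-0.02,0,0],[0.95,0.13,-0.03,-0.02,0,0],[0.95,0.13,-0.03,-0.02,0,0],[0.95,0.13,-0.03,-0.02,0,0],[0.95,0.13,-0.03,-0.02,0,0]]]'
python3 -m crank '[[[0.95,0.13,-0.03,-0.03,0,0],[0.95,0.13,-0.03,-0.03,0,0],[0.95,0.13,-0.03,-0.03,0,0],[0.95,0.13,-0.03,-0.03,0,0],[0.95,0.13,-0.03,-0.03,0,0],[0.95,0.13,-0.03,-0.03,0,0],[0.95,0.13,-0.03,-0.03,0,0],[0.95,0.13,0,-0.03,0,0],[0.85,0.1,0,-0.03,0,0],[0.6,0,0,-0.03,0,0],[0.35,0,0,0,0,0],[0,0,0,0,0,0]]]'
python3 -m crank '[[[0,0,0,0,0,0],[0,0,0,0,0,0]]]'
python3 -c "
from h import *
go(515.5,350,130,1.611)"
```

```text
clock: 64.65
eef_pos: [493.4, -291.4, 44.2]
tool_rot: [3.138, 0.002, 1.61]
force: [-0.6, -1.1, -0.5]
width: 60.1
clock: 65.48
eef_pos: [492.7, -290.5, 217.4]
tool_rot: [3.136, 0.003, 1.611]
force: [0.1, 0.3, 0.0]
width: 59.9
clock: 66.48
eef_pos: [513.9, 35.9, 212.8]
tool_rot: [3.14, -0.0, 1.6]
force: [0.1, -0.0, -0.2]
width: 59.9
clock: 67.48
eef_pos: [518.3, 346.1, 201.1]
tool_rot: [3.141, 0.003, 1.619]
force: [0.2, -0.2, -0.6]
width: 59.5
clock: 67.65
eef_pos: [516.6, 344.7, 199.2]
tool_rot: [-3.139, 0.006, 1.62]
force: [0.1, 0.4, 0.5]
width: 59.7
shift/turn units [ 0.19 -0.02  2.3  -0.03  0.06  0.09] at [516.6 344.7 199.2] [-3.139  0.006  1.62 ] t 67.65 w 59.7 F [0.1 0.4 0.5]
```

```bash
python3 -m crank '[[[0.12,0,0,-0.02,0.03,0.04],[0.15,0,0.3,0,0.02,0.03],[0.1,0,0.5,0,0,0],[0.1,0,0.6,0,0,0],[0,0,0.5,0,0,0],[0,0,0.2,0,0,0],[0,0,0,0,0,0],[0,0,0,0,0,0]]]'
python3 -c "
from h import *
go(515.5,350,40,1.611)"
```

```text
clock: 68.32
eef_pos: [519.8, 350.2, 132.2]
tool_rot: [3.14, 0.005, 1.598]
force: [0.7, 0.4, 0.3]
width: 59.8
shift/turn units [ 0.01 -0.15  3.07  0.01  0.04 -0.13] at [519.8 350.2 132.2] [3.14  0.005 1.598] t 68.3167 w 59.8 F [0.7 0.4 0.3]
```

```bash
python3 -m crank '[[[0,-0.07,0,0,0.02,-0.06],[0,-0.07,0.2,0,0.02,-0.06],[0,0,0.4,0,0,0],[0,0,0.4,0,0,0],[0,0,0.3,0,0,0],[0,0,0,0,0,0],[0,0,0,0,0,0]]]'
python3 -c "
from h import *
go(515.5,350,40,1.611)"
```

```text
clock: 68.9
eef_pos: [516.9, 350.1, 91.6]
tool_rot: [3.137, -0.002, 1.61]
force: [-0.4, -0.6, -0.4]
width: 59.4
shift/turn units [-0.   -0.06  1.72  0.05 -0.02 -0.01] at [516.9 350.1  91.6] [ 3.137e+00 -2.000e-03  1.610e+00] t 68.9 w 59.4 F [-0.4 -0.6 -0.4]
```

```bash
python3 -m crank '[[[0,-0.04,0.3,0.04,-0.02,0],[0,0,0.4,0,0,0],[0,0,0.4,0,0,0],[0,0,0.3,0,0,0],[0,0,0.2,0,0,0],[0,0,0,0,0,0]]]'
python3 -m crank '[[[0,0,0,0,0,0],[0,0,0,0,0,0],[0,0,0,0,0,0],[0,0,0,0,0,0],[0,0,0,0,0,0],[0,0,0,0,0,0]]]' 1
python3 -m crank '[[[0,0,-0.2,0,0,0],[0,0,-0.4,0,0,0],[0,0,-0.6,0,0,0],[0,0,-0.8,0,0,0],[0,0,-0.8,0,0,0],[0,0,-0.8,0,0,0],[0,0,-0.8,0,0,0],[0,0,-0.6,0,0,0],[0,0,-0.3,0,0,0],[0,0,0,0,0,0]]]'
python3 -m crank '[[[-0.3,0,0,0,0,0],[-0.6,-0.02,0,0,0,0],[-0.85,-0.03,-0.03,-0.02,0,0],[-0.85,-0.03,-0.03,-0.02,0,0],[-0.85,-0.03,-0.03,-0.02,0,0],[-0.85,-0.03,-0.03,-0.02,0,0],[-0.85,-0.03,-0.03,-0.02,0,0],[-0.85,-0.03,-0.03,-0.02,0,0],[-0.85,-0.03,-0.03,-0.02,0,0],[-0.85,-0.03,-0.03,-0.02,0,0],[-0.85,-0.03,-0.03,-0.02,0,0],[-0.85,-0.03,-0.03,-0.02,0,0]]]'
python3 -m crank '[[[-0.85,-0.03,-0.03,-0.03,0,0],[-0.85,-0.03,-0.03,-0.03,0,0],[-0.85,-0.03,-0.03,-0.03,0,0],[-0.85,-0.03,-0.03,-0.03,0,0],[-0.85,-0.03,-0.03,-0.03,0,0],[-0.85,-0.03,-0.03,-0.03,0,0],[-0.85,-0.03,-0.03,-0.03,0,0],[-0.8,-0.03,0,-0.03,0,0],[-0.6,0,0,-0.03,0,0],[-0.4,0,0,-0.03,0,0],[-0.2,0,0,0,0,0],[0,0,0,0,0,0]]]'
python3 -m crank '[[[0,0,0,0,0,0],[0,0,0,0,0,0]]]'
python3 -c "
from h import *
go(487.5,-211.2,90,1.611)"
```

```text
clock: 69.4
eef_pos: [515.6, 350.2, 38.0]
tool_rot: [3.142, 0.0, 1.61]
force: [0.7, -0.6, -0.5]
width: 59.8
clock: 69.9
eef_pos: [515.7, 350.2, 38.0]
tool_rot: [3.141, 0.0, 1.61]
force: [0.1, -0.2, -2.0]
width: 39.0
clock: 70.73
eef_pos: [514.8, 350.2, 212.4]
tool_rot: [3.139, -0.001, 1.611]
force: [-0.2, 0.7, -2.1]
width: 38.6
clock: 71.73
eef_pos: [504.9, 52.0, 208.2]
tool_rot: [-3.14, 0.004, 1.622]
force: [-0.3, 0.3, -2.0]
width: 38.9
clock: 72.73
eef_pos: [487.6, -213.8, 200.6]
tool_rot: [-3.137, 0.004, 1.605]
force: [1.0, 0.2, -2.4]
width: 38.8
clock: 72.9
eef_pos: [486.0, -212.8, 199.2]
tool_rot: [-3.134, 0.002, 1.605]
force: [-0.3, 0.8, -1.4]
width: 38.7
shift/turn units [ 0.06  0.08  3.64 -0.07  0.02 -0.06] at [ 486.  -212.8  199.2] [-3.134e+00  2.000e-03  1.605e+00] t 72.9 w 38.7 F [-0.3  0.8 -1.4]
```

Release at TCP z ≈ 43.

```bash
python3 -m crank '[[[0,0.04,0.1,-0.05,0,-0.03],[-0.03,0.03,0.3,-0.02,0,0],[-0.03,0,0.5,0,0,0],[-0.03,0,0.6,0,0,0],[-0.03,0,0.6,0,0,0],[0,0,0.5,0,0,0],[0,0,0.3,0,0,0],[0,0,0.1,0,0,0],[0,0,0,0,0,0],[0,0,0,0,0,0]]]'
python3 -c "
from h import *
go(487.5,-211.2,43,1.611)"
```

```text
clock: 73.73
eef_pos: [491.4, -206.9, 102.9]
tool_rot: [3.138, -0.002, 1.623]
force: [0.2, 0.3, -2.3]
width: 38.9
shift/turn units [-0.14 -0.15  2.    0.04 -0.02  0.12] at [ 491.4 -206.9  102.9] [ 3.138e+00 -2.000e-03  1.623e+00] t 73.7333 w 38.9 F [ 0.2  0.3 -2.3]
```

```bash
python3 -m crank '[[[-0.07,-0.08,0,0.02,0,0.06],[-0.06,-0.06,0.2,0.02,0,0.06],[0,0,0.4,0,0,0],[0,0,0.3,0,0,0],[0,0,0.1,0,0,0],[0,0,0,0,0,0],[0,0,0,0,0,0]]]'
python3 -c "
from h import *
go(487.5,-211.2,43,1.611)"
```

```text
clock: 74.32
eef_pos: [489.6, -213.2, 74.4]
tool_rot: [3.136, 0.002, 1.608]
force: [-0.4, 0.5, -1.3]
width: 39.1
shift/turn units [ 0.07 -0.07  1.05  0.06  0.02 -0.03] at [ 489.6 -213.2   74.4] [3.136e+00 2.000e-03 1.608e+00] t 74.3167 w 39.1 F [-0.4  0.5 -1.3]
```

```bash
python3 -m crank '[[[0.05,-0.06,0.2,0.05,0.02,0],[0.02,-0.03,0.3,0,0,0],[0,0,0.25,0,0,0],[0,0,0.1,0,0,0],[0,0,0,0,0,0]]]'
python3 -c "
from h import *
go(487.5,-211.2,43,1.611)"
```

```text
clock: 74.73
eef_pos: [487.4, -211.2, 47.3]
tool_rot: [3.139, 0.0, 1.608]
force: [0.0, 0.2, -1.3]
width: 38.5
shift/turn units [ 0.    0.    0.14  0.02  0.   -0.03] at [ 487.4 -211.2   47.3] [3.139 0.    1.608] t 74.7333 w 38.5 F [ 0.   0.2 -1.3]
```

```bash
python3 -m crank '[[[0,0,0.05,0.02,0,0],[0,0,0.05,0,0,0],[0,0,0,0,0,0]]]'
python3 -m crank '[[[0,0,0.03,0,0,0],[0,0,0.02,0,0,0]]]'
python3 -m crank '[[[0,0,0.03,0,0,0],[0,0,0.02,0,0,0]]]'
```

```text
clock: 74.98
eef_pos: [487.3, -211.0, 43.5]
tool_rot: [-3.141, -0.0, 1.608]
force: [0.2, 0.4, -1.3]
width: 38.7
clock: 75.15
eef_pos: [487.6, -211.1, 42.2]
tool_rot: [-3.141, 0.0, 1.608]
force: [-0.9, 1.0, 5.0]
width: 39.3
clock: 75.32
eef_pos: [487.6, -211.0, 42.2]
tool_rot: [-3.141, 0.001, 1.608]
force: [-1.8, 1.3, 1.1]
width: 38.8
```

Contact. I release, lift and back off for a final check.

```bash
python3 -m crank '[[[0,0,0,0,0,0],[0,0,0,0,0,0],[0,0,0,0,0,0],[0,0,0,0,0,0],[0,0,0,0,0,0]]]' -0.4
python3 -m crank '[[[0,0,-0.2,0,0,0],[0,0,-0.4,0,0,0],[0,0,-0.6,0,0,0],[0,0,-0.8,0,0,0],[0,0,-0.8,0,0,0],[0,0,-0.8,0,0,0],[0,0,-0.8,0,0,0],[-0.3,0,-0.6,0,0,0],[-0.6,0,-0.3,0,0,0],[-0.8,0,0,0,0,0],[-0.8,0,0,0,0,0],[-0.6,0,0,0,0,0]]]'
python3 -m crank '[[[-0.8,-0.1,0,0,0,0],[-0.8,-0.1,0,0,0,0],[-0.5,0,0,0,0,0],[-0.2,0,0,0,0,0],[0,0,0,0,0,0],[0,0,0,0,0,0]]]'
python3 - <<'E'
from pl import *
from w import *
look()
im=plate("side"); cv2.imwrite("pics/fin.png",cv2.resize(im["color"][90:390,210:450,::-1],None,fx=1.8,fy=1.8))
h=cv2.cvtColor(im["color"],cv2.COLOR_RGB2HSV);W=cloud(im)
m=(abs(W[...,2]-114)<4)&(abs(W[...,0]-547)<60)&(abs(W[...,1]+11)<100)
v,u=np.nonzero(m);print("block",rect(pix2world(im,u,v,z=114)))
s=ctrl.read_state();print(s["eef_pos"],s["force"],s["clock"])
E
```

```text
clock: 75.73
eef_pos: [489.1, -211.6, 43.3]
tool_rot: [3.138, 0.002, 1.608]
force: [-0.1, 0.2, -0.4]
width: 59.8
clock: 76.73
eef_pos: [493.0, -300.8, 215.4]
tool_rot: [3.137, 0.001, 1.62]
force: [-0.4, -0.3, -0.1]
width: 59.9
clock: 77.23
eef_pos: [488.3, -377.7, 217.7]
tool_rot: [3.136, 0.003, 1.614]
force: [-0.5, 1.0, -1.1]
width: 59.7
red coaster [ 487.6 -219. ] 29.3
blue 98.6 [ 495.7 -371.3] 17.4 blue coaster [ 498.6 -372.1] 34.6
yellow 98.8 [ 491.1 -289.6] 17.0 yellow coaster [ 490.6 -290.7] 30.5
side plate (array([431.1, -22.4]), array([ 24.1, 129.7]), -2.06) 72.2524836631136
block (array([0., 0.]), array([0., 0.]), 0.0)
[ 488.56930911 -376.88560374  217.75667878] [-0.03519018  0.5852097  -0.01684696] 77.3333
```

View pics/fin.png

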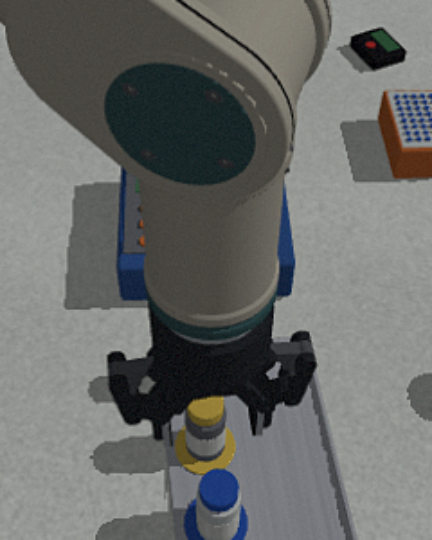

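The arm hides red and the heater in this view, so I check with the scene camera.

```bash
python3 - <<'E'
from m import *
im,h,W=capt("scene"); cv2.imwrite("pics/fin2.png",cv2.resize(im["color"][140:300,140:510,::-1],None,fx=2.1,fy=2.1))
for n in HUE:
    m=mask(h,n)&(W[...,2]>88)&(W[...,2]<115)&(abs(W[...,0]-490)<45)&(W[...,1]<-150)&(W[...,1]>-420)
    v,u=np.nonzero(m); print(n,len(v), np.round(cv2.minEnclosingCircle(pix2world(im,u,v,z=99)[:,:2].astype(np.float32)),1) if 0 else np.round(cv2.minEnclosingCircle(pix2world(im,u,v,z=99)[:,:2].astype(np.float32))[0],1))
m=(abs(W[...,2]-114)<5)&(abs(W[...,0]-547)<60)&(abs(W[...,1]+11)<100);v,u=np.nonzero(m);print("block",rect(pix2world(im,u,v,z=114)))
E
```

```text
red 125 [ 496.2 -208.4]
blue 122 [ 503.5 -366.9]
yellow 120 [ 497.7 -285.5]
block (array([551.6,  -8.4]), array([ 47.9, 119.8]), -2.83)
```

View pics/fin2.png

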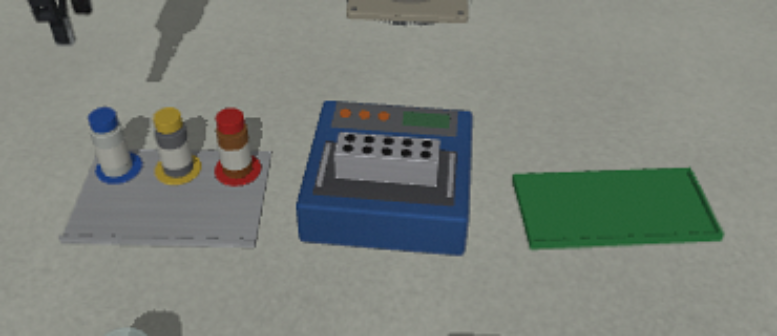

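```bash
python3 -c "
from cell import ctrl
print(ctrl.finish_job())"
```

```text
the job is handed in; nothing more can be done
None
```

The job is done and handed in at about 77 s. All three bottles went into the green tray, then the block went onto the heater plate. After that blue, yellow and red went back to their own coasters, upright throughout.

**Block:** the wrist camera put its centre within about 2 mm of the plate middle, and its yaw matched the plate (-2.8°). The gap to the near lip measured about 13.5 mm, where 13 mm is ideal.

**Bottles:** the wrist camera put blue and yellow within about 1.5 mm of their coaster middles. In the last picture all three stand on their matching coasters, the tray is empty and the arm is clear.

**Checks that failed or disagreed:**
- The last side view was blocked by the arm, so that check of the block and plate was void.
- Red has no precise camera measurement. Its position comes from the tool reading at release, less than 1 mm from the coaster middle, and from the final scene picture.
- In the last scene-camera check all three caps read about 7–8 mm toward +x and 2–5 mm toward +y of the coaster middles. The shift is about the same for all three, and I put it down to the cap sides being counted in that view.
- Setting the blue bottle down in the tray briefly read 24 N at the wrist. The block set-down read about 13 N, and putting blue back on its coaster about 10 N.

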